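# Make up a ceramic specimen batch

### The job

Make up this batch of ceramic specimens: stand the oblong cup on its outline before the ball tray and tip the tray just far enough that the whole front row of balls rolls into the cup while the rear row stays in the tray. Afterwards the tray must be level again and the filled cup must stand upright in the middle of the black rubber pad, its long side along the pad's. Sort the loose test pieces lying on the bench, every bar into the rectangular box and every disc into the round dish, and leave the pliers and scoop where they are.

Things in the scene. Friction and masses are not known exactly. Their poses are not given: they have to be found in the camera images.
- tray (a joint): tilt of the ball tray, rad: 0 = level (stop), positive = front lip down; upper stop 1.1. Stiff hinge (0.5 N m friction): the tray stays where it is left; moving it takes 4 to 8 N at the handle. Raised slowly, the front row rolls over the 2 mm lip at about 0.6 rad; the rear row would come over the 5.5 mm ridge at about 1.0 rad
- pivot (a point): middle of the tray's hinge axis, 25 mm up, on the fixed aluminium stand; x points from the tray's front to its rear, y along the hinge. Foot plate 8 mm thick, 120 mm before to 130 mm behind the hinge, 140 mm wide. Steel tray (65 by 110 mm) with two troughs along y, one behind the other; level, its floor is 110 mm above the hinge, its front lip 20 mm behind it; tilted, it swings forward and down
- catch (a point): centre, on the top of the foot plate (8 mm above the table), of the black outline before the tray where the cup stands to catch the balls, same yaw as the stand; 68 mm in front of the hinge axis. The balls fall within 20 mm of it along x. The outline is 62 by 118 mm, long side along y
- handle (a point): middle of the tray's handle, a black round bar 12 mm thick along y, 72 mm free between its two arms, moving and turning with the tray; with the tray level it is 120 mm behind the hinge axis (along the stand's x) and 140 mm above it. Free above, and for 25 mm below. The fingers can pinch it from above across x and need not turn with it
- rear_row (a point): middle of the rear row in the tray, at the height of the ball centres (moves with the tray; x to the rear, y along the row)
- cup_center (a point): centre of the loose oblong steel cup, 58 (x) by 110 (y) by 70 mm tall (this point 35 mm above its underside), walls and floor 4 mm, open on top, 0.2 kg
- pad_top (a point): centre of the top of the fixed black rubber pad on which the filled cup is to end, 95 (x) by 150 (y) by 4 mm thick
- bar_box_in (a point): centre of the inner floor (4 mm above the table) of the fixed rectangular grey open box for the bars: outside 120 (x) by 100 (y) by 40 mm tall, walls 4 mm
- dish_in (a point): centre of the inner floor (4 mm above the table) of the fixed round grey open dish for the discs: outside diameter 112 mm, 40 mm tall, wall 4 mm
- front0_center (a point): centre of a white ceramic ball, 24 mm in diameter, 28 g, in the front row of the tray (may be absent)
- front1_center (a point): centre of a white ceramic ball, 24 mm in diameter, 28 g, in the front row of the tray (may be absent)
- front2_center (a point): centre of a white ceramic ball, 24 mm in diameter, 28 g, in the front row of the tray (may be absent)
- front3_center (a point): centre of a white ceramic ball, 24 mm in diameter, 28 g, in the front row of the tray (may be absent)
- rear0_center (a point): centre of a white ceramic ball, 24 mm in diameter, 28 g, in the rear row of the tray; it is to stay there
- rear1_center (a point): centre of a white ceramic ball, 24 mm in diameter, 28 g, in the rear row of the tray; it is to stay there
- rear2_center (a point): centre of a white ceramic ball, 24 mm in diameter, 28 g, in the rear row of the tray; it is to stay there
- bar0_center (a point): centre (half-way up) of a white ceramic bar, 60 (x) by 16 (y) by 14 mm tall, 45 g, lying on the table (may be absent)
- bar1_center (a point): centre (half-way up) of a white ceramic bar, 60 (x) by 16 (y) by 14 mm tall, 45 g, lying on the table (may be absent)
- bar2_center (a point): centre (half-way up) of a white ceramic bar, 60 (x) by 16 (y) by 14 mm tall, 45 g, lying on the table (may be absent)
- disc0_center (a point): centre (half-way up) of a white ceramic disc lying flat on the table, 36 mm in diameter, 14 mm thick, 50 g (may be absent)
- disc1_center (a point): centre (half-way up) of a white ceramic disc lying flat on the table, 36 mm in diameter, 14 mm thick, 50 g (may be absent)
- disc2_center (a point): centre (half-way up) of a white ceramic disc lying flat on the table, 36 mm in diameter, 14 mm thick, 50 g (may be absent)
- pliers: red-handled pliers lying on the table, about 160 mm long, 16 mm thick, origin at the joint on the table; to be left alone
- scoop: white plastic scoop, 165 mm long, 25 mm tall, origin between blade and handle on the table; to be left alone

How it is judged (in metres and radians):
On the way, in this order (a step that is already met when the one before it is completed fails the run):
1. the tray is tipped while the cup stands on its outline (value of joint tray above 0.45 rad and horizontal distance between cup_center and catch below 0.025 m and angle between the y axis of cup_center and the y axis of catch, either way round below 0.25 rad), for 0.02 s.
2. then every ball of the front row is in the cup (x of front0_center in the frame of cup_center between -0.027 and 0.027 m and y of front0_center in the frame of cup_center between -0.053 and 0.053 m and z of front0_center in the frame of cup_center between -0.035 and 0.03 m and x of front1_center in the frame of cup_center between -0.027 and 0.027 m and y of front1_center in the frame of cup_center between -0.053 and 0.053 m and z of front1_center in the frame of cup_center between -0.035 and 0.03 m and x of front2_center in the frame of cup_center between -0.027 and 0.027 m and y of front2_center in the frame of cup_center between -0.053 and 0.053 m and z of front2_center in the frame of cup_center between -0.035 and 0.03 m and x of front3_center in the frame of cup_center between -0.027 and 0.027 m and y of front3_center in the frame of cup_center between -0.053 and 0.053 m and z of front3_center in the frame of cup_center between -0.035 and 0.03 m), for 0.2 s.
At the end, for the whole second after the job is handed in: front-row balls all in the cup, rear row still in its trough, tray level (under 0.06 rad), cup upright on the pad within 22 mm across and 25 mm along of its middle, long sides parallel within 0.3 rad; bars all in the rectangular box, discs all in the round dish (all of step 2 and x of rear0_center in the frame of rear_row between -0.012 and 0.014 m and z of rear0_center in the frame of rear_row between -0.012 and 0.012 m and y of rear0_center in the frame of rear_row between -0.055 and 0.055 m and x of rear1_center in the frame of rear_row between -0.012 and 0.014 m and z of rear1_center in the frame of rear_row between -0.012 and 0.012 m and y of rear1_center in the frame of rear_row between -0.055 and 0.055 m and x of rear2_center in the frame of rear_row between -0.012 and 0.014 m and z of rear2_center in the frame of rear_row between -0.012 and 0.012 m and y of rear2_center in the frame of rear_row between -0.055 and 0.055 m and x of bar0_center in the frame of bar_box_in between -0.056 and 0.056 m and y of bar0_center in the frame of bar_box_in between -0.046 and 0.046 m and z of bar0_center in the frame of bar_box_in between -0.005 and 0.045 m and x of bar1_center in the frame of bar_box_in between -0.056 and 0.056 m and y of bar1_center in the frame of bar_box_in between -0.046 and 0.046 m and z of bar1_center in the frame of bar_box_in between -0.005 and 0.045 m and x of bar2_center in the frame of bar_box_in between -0.056 and 0.056 m and y of bar2_center in the frame of bar_box_in between -0.046 and 0.046 m and z of bar2_center in the frame of bar_box_in between -0.005 and 0.045 m and horizontal distance between each of disc0_center, disc1_center, disc2_center and dish_in below 0.046 m and z of disc0_center in the frame of dish_in between -0.005 and 0.045 m and z of disc1_center in the frame of dish_in between -0.005 and 0.045 m and z of disc2_center in the frame of dish_in between -0.005 and 0.045 m and value of joint tray below 0.06 rad and x of cup_center in the frame of pad_top between -0.022 and 0.022 m and y of cup_center in the frame of pad_top between -0.025 and 0.025 m and z of cup_center in the frame of pad_top below 0.041 m and angle between cup_center's own z axis and vertical below 0.1 rad and angle between the y axis of cup_center and the y axis of pad_top, either way round below 0.3 rad); the robot touches nothing.
It fails at once if the pliers is pushed away (more than 50 mm) (distance of pliers from where it was at the start of the episode above 0.05 m).
It fails at once if the scoop is pushed away (more than 50 mm) (distance of scoop from where it was at the start of the episode above 0.05 m).
Of front0, front1, front2, front3 only 2 to 4 are there at a start; the rules pass over those that are not, and their reading is None.
Of bar0, bar1, bar2, disc0, disc1, disc2 only 3 to 4 are there at a start; the rules pass over those that are not, and their reading is None.
At some moment in a run one of bar0, bar1, bar2, disc0, disc1, disc2 may be knocked a few centimetres aside while the robot is not near it.
Once in a run the grip may slacken for a moment while it holds something.
It also fails if it takes over 210 s, if anything falls off the work surface, if the arm or the gripper's body presses on something with over 40 N, if the wrist force passes 120 N, or if a joint passes its speed limit or range.

### The arm

A 6-joint arm with a two-finger parallel gripper is mounted at the origin on the work surface. World frame = base frame: x ahead of the robot, y to its left, z up, the work surface at z = 0. Lengths are in mm, angles in rad, forces in N, time in s.
With the tool pointing down it reaches from about 275 to 750 mm from the base axis. Payload 10.2 kg.
Tool frame: the origin (TCP) lies midway between the tips of the shut fingers; the grasp point (between the pads) lies 19 mm behind it; z points along the fingers, y is the direction in which the jaws open and shut (so a half turn about z gives the same grasp; the last joint's range is limited). The gripper opens to 85 mm and grips with 20 to 120 N. Pads are 22 mm wide; open, the fingers measure 114 mm over their backs; the gripper's body (76 mm by 85 mm) begins 54 mm behind the grasp point. The pads swing forward as they close: fully open they stand 13 mm farther back than shut.
Start: joints at [-0.223, 0.313, 1.498, -0, 1.331, -0.223], TCP at [525.006, -0.013, 231.294] pointing down, gripper open.
Joint ranges: [-2.94, 2.94], [-0.97, 2.17], [0.19, 2.56], [-1.23, 4.37], [0.02, 3.11], [-2.88, 2.88]. Speed limits (rad/s): [2.39, 2.39, 3.01, 3.14, 3.14, 3.14].

### API

Orientations are given as a unit quaternion [w, x, y, z].
In Python, from rig import sense, optics, ctrl gives the robot as it stands.
- The arm moves only by the tool play_rows, never from a script. Its argument "plan" is a list of rows, each a list of 7 numbers: the shift along the world's x, y, z in mm, then the turn, a rotation vector about the world's x, y, z in rad, then the opening, from -1 (shut) to 1 (fully open), so that 0 is half open. A call has 1 to 5 rows; each row shifts and turns the pose as measured when the row begins; what a row does not reach is not made up. A row lasts 1/12 s, in which the tool goes at most 41.7 mm and 7.16 degrees, less where a joint would pass 70% of its speed; a pose out of reach is approached as far as the arm can. A call is refused whole if a number of a shift passes 41.7 or a number of a turn 0.125, either way. A call with a gripper value outside its range is refused whole. The fingers move at their own pace and stop on an object; "grip_force" is the grip in N (left out, the last holds). Time passes only in rows, so rows that do not move let the fingers close. It gives the time, the measured TCP pose, the force and the opening at its end, in the units of the state.
- sense(): the state, without advancing time (a new reading comes with each control period).
- optics.capture(name): name is "scene" or "side" or "wrist"; returns a dict with "img" (480x640x3 uint8, blue, green, red), "fx", "fy", "cx", "cy" (pixels), "world_to_cam" (4x4, takes a point from world to camera coordinates). Camera axes: x right, y up, looking along -z (the intrinsics and any distortion apply to the point x, -y, -z); pixel columns grow to the right and rows downward; lengths in mm; the calibration is good to about 2 mm. A picture is of the moment at which its call begins. There is no depth.
- ctrl.finish_job(): hands the job in, once; it reports no verdict.
The state is a dict: "time_s": time; "joints": joint angles; "dq": joint speeds; "tau": joint torques, N m; "eef_pos": TCP position; "ee_rot": TCP orientation; "force": force on the tool from outside, world axes, zero at the start; "wrist_torque": the same for the moment, N m; "grip_width": opening from 0.0 (shut) to 1.0 (fully open).
Only numpy, scipy, OpenCV 4.12 (cv2) and the standard library are available. Lean on these libraries where they do the work, as an engineer would, in place of code of your own. Each camera call takes 0.05 s, during which the arm holds its last target. There are 200 camera calls.

## Working session

There is one attempt and no reset: what is moved stays moved. The work goes in short steps, Python scripts to look and compute and a tool call to move; the robot and the scene stay as the last step left them, time stands still between calls to the robot, and variables do not carry over. Pictures are saved under pics/ and viewed, about 12 in all and at most 16, crops included, and the job is handed in when it is done.

Besides the shell and the picture viewer there is one more tool, called by a JSON object that holds its "api" and its "payload", one argument or row to a line. play_rows: Moves the arm, as the interface text tells. Its arguments: {"type":"object","properties":{"plan":{"type":"array"},"grip_force":{"type":"number"}},"required":["plan"]}

```bash
mkdir -p pics; cat > h.py <<'E'
import numpy as np, cv2
from rig import sense, optics, ctrl
def cap(n,f):
    c=optics.capture(n); cv2.imwrite(f'pics/{f}.png',c['img']); np.save(f'pics/{f}.npy',{k:c[k] for k in c if k!='img'},allow_pickle=True); 
    print(f,{k:(np.round(c[k],3).tolist()) for k in c if k!='img'}); return c
def ld(f): return np.load(f'pics/{f}.npy',allow_pickle=True).item()
def px2w(c,u,v,z):
    M=np.array(c['world_to_cam']); R,t=M[:3,:3],M[:3,3]
    d=R.T@np.array([(u-c['cx'])/c['fx'],-(v-c['cy'])/c['fy'],-1]); o=-R.T@t
    return o+d*(z-o[2])/d[2]
def w2px(c,p):
    q=np.array(c['world_to_cam'])@np.array([*p,1.]); return np.array([c['cx']+c['fx']*q[0]/-q[2],c['cy']-c['fy']*q[1]/-q[2]])
E
python3 -c "
from h import *
for n in ['scene','side','wrist']: cap(n,n+'0')
print(sense())"
```

```text
scene0 {'fx': 568.944, 'fy': 568.944, 'cx': 322.128, 'cy': 230.027, 'world_to_cam': [[0.723, 0.691, 0.017, -365.833], [-0.398, 0.396, 0.827, 110.098], [0.565, -0.605, 0.562, -1644.477], [0.0, 0.0, 0.0, 1.0]]}
side0 {'fx': 472.55, 'fy': 472.55, 'cx': 320.579, 'cy': 236.016, 'world_to_cam': [[-0.92, -0.391, -0.018, 470.68], [0.249, -0.619, 0.745, -222.639], [-0.302, 0.681, 0.667, -1134.768], [0.0, 0.0, 0.0, 1.0]]}
wrist0 {'fx': 361.702, 'fy': 361.702, 'cx': 324.087, 'cy': 237.002, 'world_to_cam': [[1.0, -0.001, -0.0, -524.744], [0.001, 0.963, -0.27, 33.347], [0.001, 0.27, 0.963, -378.632], [0.0, 0.0, 0.0, 1.0]]}
{'time_s': 0.15, 'joints': array([-2.23374580e-01,  3.13292370e-01,  1.49822688e+00,  1.50665146e-05,
        1.33098643e+00, -2.23392659e-01]), 'dq': array([ 0.00202717, -0.00308009, -0.00349556,  0.00088727,  0.00141148,
        0.00098509]), 'tau': array([ 1.79854873e-03, -4.12368500e+01, -2.59796566e+01, -1.57318855e-04,
        3.17765021e-03, -3.62555340e-05]), 'eef_pos': array([5.24822226e+02, 4.53953940e-02, 2.30894864e+02]), 'ee_rot': array([-3.90195503e-04,  7.07101583e-01,  7.07111832e-01, -2.37082418e-04]), 'force': array([-0.06304754,  0.97185781, -0.68011844]), 'wrist_torque': array([ 0.03902062, -0.00779339,  0.02301845]), 'grip_width': 1.0014933739876}
```

View pics/scene0.png

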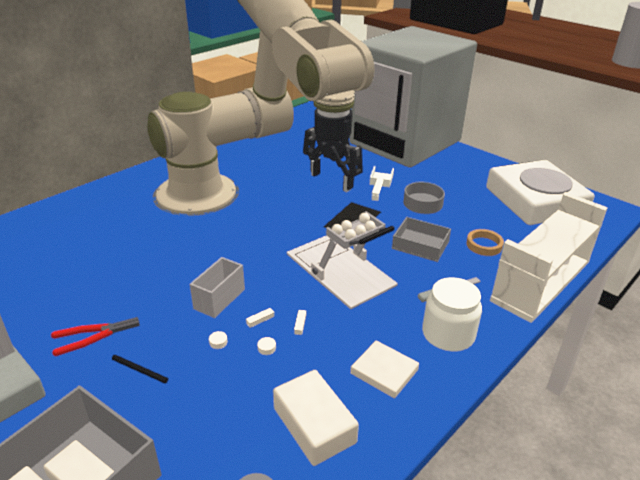

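View pics/side0.png

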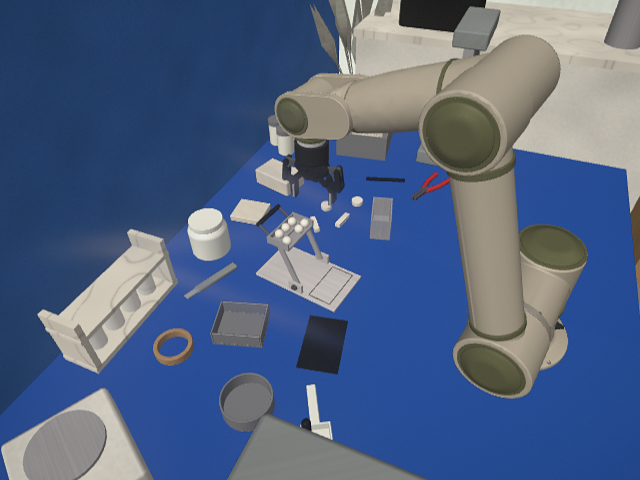

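The scene view shows the cup at about (218,287), 2 bars (260,317) and (300,322), and 2 discs (218,340) and (266,346). It also has the stand near (340,265), the box (422,237) and the dish (424,196). The side view shows the pad at (323,345) and the scoop near (315,410). Next I'll enlarge both.

```bash
python3 -c "
from h import *
a=cv2.imread('pics/scene0.png')[170:370,185:452]; cv2.imwrite('pics/sc.png',cv2.resize(a,None,fx=3,fy=3,interpolation=2)[:600,:800])
a=cv2.imread('pics/side0.png')[185:435,200:400]; cv2.imwrite('pics/sd.png',cv2.resize(a,None,fx=2.4,fy=2.4,interpolation=2))
"
```

```text
(no output)
```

View pics/sc.png

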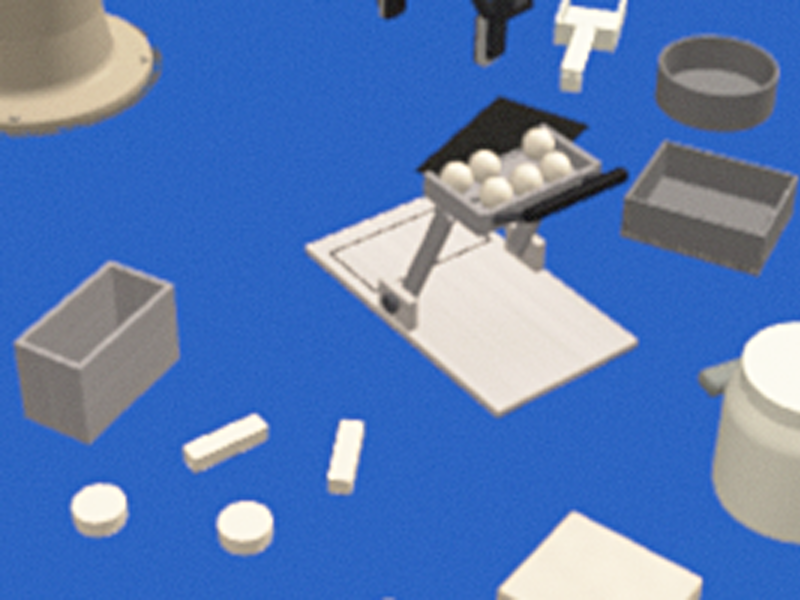

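View pics/sd.png

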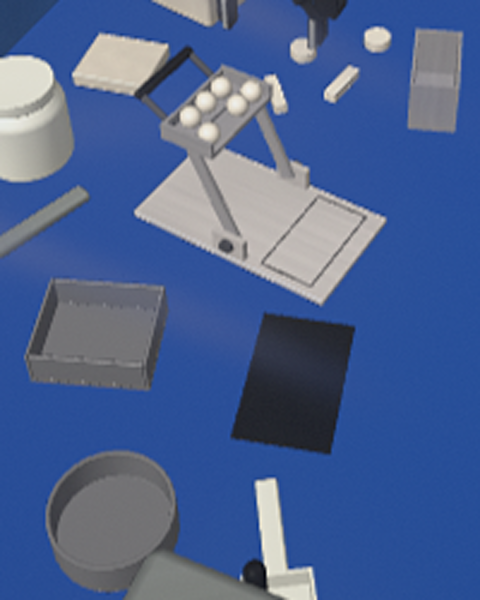

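```bash
cat > m.py <<'E'
from h import *
S=ld('scene0');D=ld('side0')
s=lambda u,v,z:px2w(S,185+u/3,170+v/3,z)
d=lambda u,v,z:px2w(D,200+u/2.4,185+v/2.4,z)
def P(n,f,pts,z): 
    p=np.array([f(*q,z)[:2] for q in pts]); e=p-np.roll(p,-1,0)
    print(n,p.round(0).tolist(),'mean',p.mean(0).round(1),'len',np.linalg.norm(e,axis=1).round(0),'ang',np.degrees(np.arctan2(e[:,1],e[:,0])).round(0))
P('plate d',d,[(135,212),(322,300),(385,218),(205,148)],8)
P('plate s',s,[(307,247),(500,410),(637,340),(428,198)],8)
P('outl d',d,[(262,262),(305,285),(367,212),(320,195)],8)
P('outl s',s,[(330,253),(382,288),(490,240),(437,207)],8)
P('pad d',d,[(264,314),(355,326),(332,453),(233,437)],4)
P('box s rim',s,[(667,143),(797,178),(763,245),(625,207)],40)
P('box d top',d,[(55,280),(166,287)],40)
P('box d bot',d,[(30,382),(150,390)],0)
P('dish s',s,[(717,68)],40);P('dish d',d,[(112,505)],40)
P('cup s',s,[(112,263),(175,287),(82,362),(17,343)],70)
P('cup d top',d,[(415,30),(463,32)],70);P('cup d bot',d,[(408,128),(456,132)],0)
P('barA',s,[(184,450),(262,415),(268,428),(190,462)],14)
P('barB',s,[(345,420),(363,422),(352,485),(329,480)],14)
P('discs s',s,[(100,504),(245,521)],14); P('discs d',d,[(377,35),(303,46)],14)
P('bars d',d,[(341,82),(276,92)],14)
P('jar s',s,[(790,350),(710,475)],0)
P('scoop d',d,[(267,480),(310,570)],0)
P('pliers',lambda u,v,z:px2w(S,u,v,z),[(52,333),(55,352),(105,328),(139,322)],8)
E
python3 m.py
```

```text
plate d [[666.0, 80.0], [424.0, 118.0], [403.0, -16.0], [639.0, -44.0]] mean [533.1  34.6] len [245. 136. 238. 127.] ang [  -9.   81.  173. -102.]
plate s [[409.0, -22.0], [652.0, -60.0], [674.0, 74.0], [430.0, 99.0]] mean [541.1  23. ] len [246. 136. 244. 123.] ang [171. -99.  -6.  80.]
outl d [[503.0, 94.0], [448.0, 106.0], [424.0, -18.0], [483.0, -23.0]] mean [464.8  40.1] len [ 56. 126.  59. 118.] ang [ -12.   79.  175. -100.]
outl s [[428.0, -14.0], [490.0, -17.0], [508.0, 91.0], [445.0, 95.0]] mean [467.8  38.7] len [ 63. 110.  63. 111.] ang [177. -99.  -3.  81.]
pad d [[474.0, 155.0], [382.0, 134.0], [350.0, 279.0], [442.0, 299.0]] mean [412.  216.6] len [ 95. 149.  94. 147.] ang [  13.  -78. -168.  103.]
box s rim [[550.0, 273.0], [660.0, 307.0], [694.0, 206.0], [584.0, 170.0]] mean [622.2 239. ] len [115. 106. 116. 108.] ang [-163.  109.   18.  -72.]
box d top [[678.0, 222.0], [568.0, 187.0]] mean [622.6 204.1] len [115. 115.] ang [  18. -162.]
box d bot [[655.0, 316.0], [541.0, 280.0]] mean [597.7 298.1] len [120. 120.] ang [  18. -162.]
dish s [[506.0, 410.0]] mean [506.  
[... 645 characters left out ...]
201.0]] mean [ 608.4 -172. ] len [13. 64. 16. 61.] ang [-145.  128.   28.  -55.]
discs s [[527.0, -324.0], [608.0, -267.0]] mean [ 567.5 -295.5] len [99. 99.] ang [-144.   36.]
discs d [[521.0, -320.0], [603.0, -262.0]] mean [ 562.3 -291.2] len [100. 100.] ang [-145.   35.]
bars d [[531.0, -212.0], [599.0, -164.0]] mean [ 564.8 -187.8] len [84. 84.] ang [-145.   35.]
jar s [[759.0, 156.0], [795.0, 0.0]] mean [777.2  78. ] len [160. 160.] ang [103. -77.]
scoop d [[395.0, 325.0], [327.0, 389.0]] mean [361.2 357.2] len [94. 94.] ang [-43. 137.]
pliers [[272.0, -549.0], [326.0, -568.0], [334.0, -466.0], [368.0, -408.0]] mean [ 325.1 -497.8] len [ 58. 102.  67. 170.] ang [ 160.  -95. -120.   56.]
```

Three front and three rear balls are in the tray. Estimates:

| Item | Position (mm) | Yaw (°) |
|---|---|---|
| Cup | (418,-237) | 15.5 |
| Catch | (466,39) | -8.5 |
| Handle | (651,12,165) | – |
| Pad | (412,217) | 12.5 |
| Box | (617,245) | 18 |
| Dish | (502,414) | – |

I'll move above the cup first.

{"api": "play_rows", "payload": {
  "plan": [
    [-15,-34,-10,0,0,0.09,1],
    [-15,-34,-10,0,0,0.09,1],
    [-15,-34,-10,0,0,0.09,1],
    [-15,-34,-10,0,0,0,1],
    [-15,-34,-10,0,0,0,1]
  ]
}}

```text
time_s: 0.57
eef_pos: [448.5, -169.8, 180.0]
ee_rot: [0.001, 0.596, 0.803, 0.001]
force: [0.7, -1.0, 0.5]
grip_width: 1.002
```

{"api": "play_rows", "payload": {
  "plan": [
    [-15,-34,0,0,0,0,1],
    [-15,-32,0,0,0,0,1],
    [0,0,0,0,0,0,1]
  ]
}}

```text
time_s: 0.82
eef_pos: [413.2, -242.5, 177.3]
ee_rot: [-0.001, 0.598, 0.802, 0.001]
force: [-0.6, 1.5, 0.9]
grip_width: 1.005
```

```bash
python3 -c "
from h import *
cap('wrist','w1');print(sense()['eef_pos'],sense()['ee_rot'])"
```

```text
w1 {'fx': 361.702, 'fy': 361.702, 'cx': 324.087, 'cy': 237.002, 'world_to_cam': [[0.959, 0.284, 0.0, -327.697], [-0.274, 0.924, -0.268, 356.251], [-0.076, 0.257, 0.963, -233.028], [0.0, 0.0, 0.0, 1.0]]}
[ 414.10170201 -240.46477903  177.33016289] [-0.00154762  0.59754729  0.80183119  0.00125878]
```

View pics/w1.png

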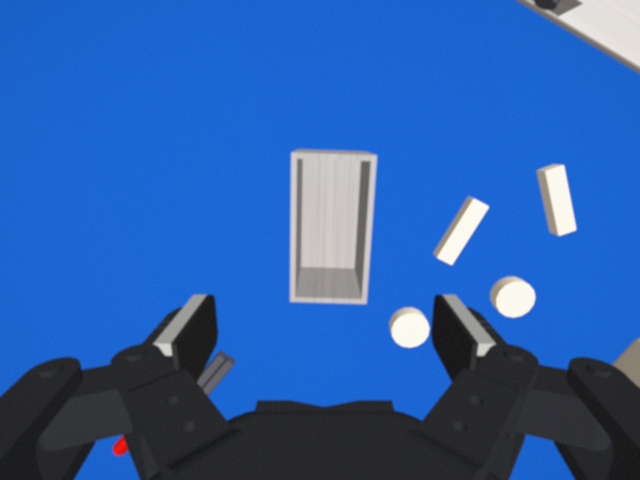

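The wrist view shows the cup rim at corners (291,151), (377,154), (367,303) and (290,302). The bars are at (461,231) and (557,201), and the discs at (409,328) and (513,297).

```bash
python3 -c "
from m import P; from h import *
W=ld('w1');f=lambda u,v,z:px2w(W,u,v,z)
print()
P('cup',f,[(291,151),(377,154),(367,303),(290,302)],70)
P('discs',f,[(409,327),(514,297)],14)
P('barA',f,[(471,197),(489,206),(452,264),(434,256)],14)
P('barB',f,[(537,170),(563,166),(577,230),(551,236)],14)
" | sed '1,/^$/d'
```

```text
cup [[375.0, -192.0], [431.0, -177.0], [460.0, -283.0], [404.0, -299.0]] mean [ 417.4 -237.6] len [ 58. 110.  58. 111.] ang [-165.  105.   16.  -75.]
discs [[520.0, -319.0], [602.0, -263.0]] mean [ 561.1 -291.2] len [100. 100.] ang [-145.   35.]
barA [[528.0, -188.0], [546.0, -191.0], [535.0, -249.0], [517.0, -247.0]] mean [ 531.6 -218.8] len [18. 59. 18. 60.] ang [ 171.   80.   -8. -101.]
barB [[572.0, -151.0], [592.0, -142.0], [628.0, -189.0], [609.0, -200.0]] mean [ 600.2 -170.7] len [21. 59. 22. 61.] ang [-155.  128.   31.  -53.]
```

{"api": "play_rows", "payload": {
  "plan": [
    [3,3,-35,0,0,-0.02,1],
    [0,0,-38,0,0,0,1],
    [0,0,-38,0,0,0,1],
    [0,0,-30,0,0,0,1],
    [0,0,0,0,0,0,1]
  ],
  "grip_force": 60
}}

```text
time_s: 1.28
eef_pos: [419.2, -234.8, 33.7]
ee_rot: [0.002, 0.606, 0.796, 0.001]
force: [-0.3, 0.7, -1.3]
grip_width: 0.999
```

{"api": "play_rows", "payload": {
  "plan": [
    [-1,-2,-9,0,0,0,1],
    [0,0,0,0,0,0,-1],
    [0,0,0,0,0,0,-1],
    [0,0,0,0,0,0,-1],
    [0,0,0,0,0,0,-1]
  ]
}}

```text
time_s: 1.7
eef_pos: [421.0, -236.5, 28.8]
ee_rot: [0.005, 0.605, 0.797, 0.001]
force: [0.2, 0.3, -2.8]
grip_width: 0.671
```

{"api": "play_rows", "payload": {
  "plan": [
    [0,0,0,0,0,0,-1],
    [0,0,0,0,0,0,-1],
    [0,0,20,0,0,0,-1],
    [0,0,20,0,0,0,-1],
    [0,0,0,0,0,0,-1]
  ]
}}

```text
time_s: 2.12
eef_pos: [421.3, -236.7, 71.7]
ee_rot: [0.006, 0.605, 0.796, 0.001]
force: [-0.5, 0.1, -1.6]
grip_width: 0.673
```

{"api": "play_rows", "payload": {
  "plan": [
    [6,35,2,0,0,-0.105,-1],
    [6,35,2,0,0,-0.105,-1],
    [6,35,0,0,0,-0.105,-1],
    [6,35,0,0,0,-0.105,-1],
    [6,35,0,0,0,0,-1]
  ]
}}

```text
time_s: 2.53
eef_pos: [451.0, -64.8, 75.2]
ee_rot: [0.009, 0.764, 0.645, -0.0]
force: [1.4, -0.7, -1.9]
grip_width: 0.674
```

{"api": "play_rows", "payload": {
  "plan": [
    [6,35,0,0,0,0,-1],
    [6,35,0,0,0,0,-1],
    [0,0,0,0,0,0,-1]
  ]
}}

```text
time_s: 2.78
eef_pos: [462.3, 13.5, 73.5]
ee_rot: [0.008, 0.763, 0.646, -0.0]
force: [0.4, 0.3, -2.6]
grip_width: 0.671
```

{"api": "play_rows", "payload": {
  "plan": [
    [4,26,-5,0.012,0.01,0,-1],
    [0,0,0,0,0,0,-1]
  ]
}}

```text
time_s: 2.95
eef_pos: [466.1, 42.2, 67.3]
ee_rot: [-0.0, 0.762, 0.647, -0.0]
force: [-0.9, -0.4, -2.0]
grip_width: 0.667
```

```bash
python3 -c "
from h import *
cap('side','s2')
a=cv2.imread('pics/s2.png')[190:320,240:380]; cv2.imwrite('pics/s2c.png',cv2.resize(a,None,fx=4,fy=4,interpolation=2))
print(sense()['eef_pos'],sense()['ee_rot'])"
```

```text
s2 {'fx': 472.55, 'fy': 472.55, 'cx': 320.579, 'cy': 236.016, 'world_to_cam': [[-0.92, -0.391, -0.018, 470.68], [0.249, -0.619, 0.745, -222.639], [-0.302, 0.681, 0.667, -1134.768], [0.0, 0.0, 0.0, 1.0]]}
[466.13600634  40.51743824  67.57861928] [ 3.19258623e-04  7.62264185e-01  6.47265837e-01 -3.83197296e-04]
```

View pics/s2c.png

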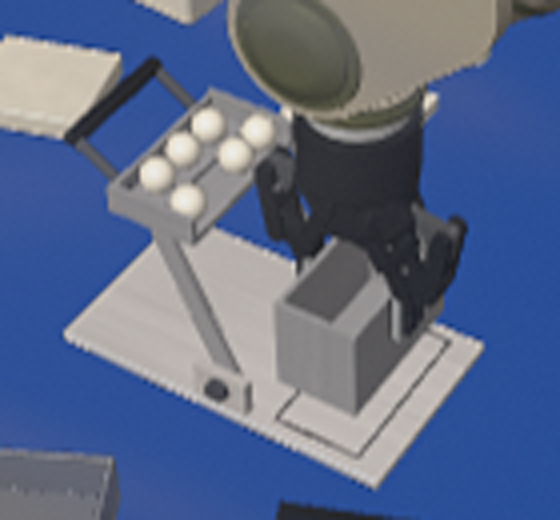

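The side view shows the cup hovering over the outline, with nothing touching. I'll lower it and release.

{"api": "play_rows", "payload": {
  "plan": [
    [0,0,-20,0,0,0,-1],
    [0,0,-10,0,0,0,-1],
    [0,0,0,0,0,0,-1]
  ]
}}

```text
time_s: 3.25
eef_pos: [466.4, 39.2, 36.2]
ee_rot: [0.001, 0.762, 0.647, -0.0]
force: [-0.0, 0.8, -2.4]
grip_width: 0.669
```

{"api": "play_rows", "payload": {
  "plan": [
    [0,0,-2,0,0,0,-1],
    [0,0,0,0,0,0,-1]
  ]
}}

```text
time_s: 3.42
eef_pos: [466.8, 38.3, 35.5]
ee_rot: [0.001, 0.763, 0.647, 0.0]
force: [0.9, -0.4, -3.0]
grip_width: 0.67
```

{"api": "play_rows", "payload": {
  "plan": [
    [0,0,0,0,0,0,1],
    [0,0,0,0,0,0,1],
    [0,0,0,0,0,0,1],
    [0,0,0,0,0,0,1],
    [0,0,30,0,0,0,1]
  ]
}}

```text
time_s: 3.83
eef_pos: [465.6, 36.7, 64.1]
ee_rot: [0.0, 0.763, 0.646, -0.001]
force: [0.2, 0.4, -1.3]
grip_width: 0.997
```

{"api": "play_rows", "payload": {
  "plan": [
    [0,0,40,0,0,0,1],
    [0,0,40,0,0,0,1],
    [0,0,40,0,0,0,1],
    [0,0,40,0,0,0,0.0],
    [0,0,20,0,0,0,0.0]
  ]
}}

```text
time_s: 4.25
eef_pos: [462.9, 36.6, 252.7]
ee_rot: [-0.001, 0.764, 0.646, -0.002]
force: [0.4, -0.6, -0.9]
grip_width: 0.748
```

```bash
python3 -c "
from h import *
cap('wrist','w2')
print(sense()['eef_pos'],sense()['ee_rot'])"
```

```text
w2 {'fx': 361.702, 'fy': 361.702, 'cx': 324.087, 'cy': 237.002, 'world_to_cam': [[0.986, -0.167, -0.003, -449.303], [0.16, 0.949, -0.272, -68.439], [0.049, 0.268, 0.962, -431.558], [0.0, 0.0, 0.0, 1.0]]}
[463.9383899   36.44751628 255.0313344 ] [ 8.26797963e-04  7.63540453e-01  6.45759136e-01 -6.56209452e-04]
```

View pics/w2.png

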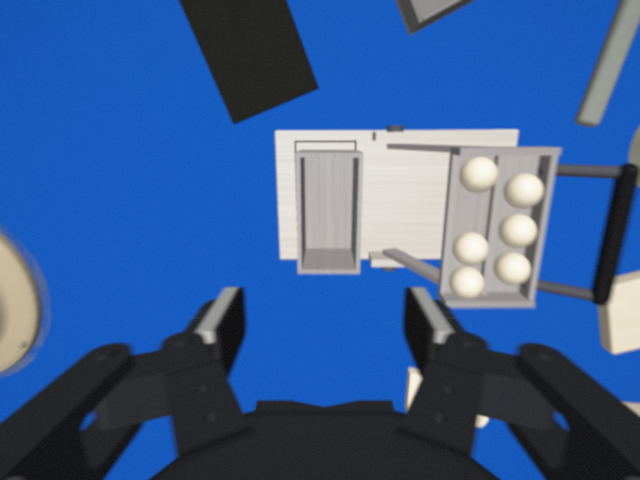

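The wrist view has the cup rim at (297,151), (363,151), (361,273) and (297,273). The handle bar runs from (630,168) to (600,300), the outline's top edge from (295,141) to (356,141), and the plate corners are (276,130) and (279,259).

```bash
python3 -c "
from m import P; from h import *
W=ld('w2');f=lambda u,v,z:px2w(W,u,v,z)
print()
P('cup',f,[(297,151),(363,151),(361,273),(297,273)],78)
P('handle',f,[(626,172),(602,296)],165)
P('outl edge',f,[(295,142),(356,142)],8)
P('plate',f,[(276,130),(518,128),(279,259)],8)
p=np.array([532,29.5]);x=np.array([.989,-.148]);y=np.array([.148,.989])
for n,q in [('catch',p-68*x),('cL',p-99*x+59*y),('h',p+120*x)]: print(n,q.round(1))
" | sed '1,/^$/d'
```

```text
cup [[449.0, 96.0], [504.0, 87.0], [487.0, -23.0], [428.0, -13.0]] mean [467.1  36.6] len [ 56. 111.  60. 111.] ang [ 170.   81.  -10. -101.]
handle [[657.0, 52.0], [646.0, -32.0]] mean [651.4   9.6] len [85. 85.] ang [ 82. -98.]
outl edge [[443.0, 103.0], [505.0, 93.0]] mean [473.9  98.1] len [63. 63.] ang [170. -10.]
plate [[426.0, 118.0], [670.0, 79.0], [401.0, -19.0]] mean [498.9  59.2] len [248. 287. 140.] ang [ 171.   20. -100.]
catch [464.7  39.6]
cL [442.8 102.5]
h [650.7  11.7]
```

{"api": "play_rows", "payload": {
  "plan": [
    [37,-5,0,0,0,0,-0.3],
    [37,-5,0,0,0,0,-0.3],
    [37,-5,0,0,0,0,-0.3],
    [37,-5,0,0,0,0,-0.3],
    [37,-5,0,0,0,0,-0.3]
  ]
}}

```text
time_s: 4.72
eef_pos: [650.1, 11.9, 257.8]
ee_rot: [0.002, 0.763, 0.646, 0.0]
force: [-0.2, -0.4, 0.9]
grip_width: 0.347
```

{"api": "play_rows", "payload": {
  "plan": [
    [0,0,-20,0,0,0,-0.3],
    [0,0,0,0,0,0,-0.3]
  ]
}}

```text
time_s: 4.88
eef_pos: [657.1, 9.8, 234.8]
ee_rot: [0.004, 0.764, 0.646, 0.001]
force: [-0.3, 0.4, -1.9]
grip_width: 0.351
```

{"api": "play_rows", "payload": {
  "plan": [
    [-6,1,-30,0,0,0,-0.3],
    [0,0,-30,0,0,0,-0.3],
    [0,0,-22,0,0,0,-0.3],
    [0,0,0,0,0,0,-0.3]
  ],
  "grip_force": 30
}}

```text
time_s: 5.22
eef_pos: [649.2, 10.7, 151.3]
ee_rot: [0.004, 0.764, 0.646, 0.002]
force: [-1.3, 0.2, -1.2]
grip_width: 0.348
```

{"api": "play_rows", "payload": {
  "plan": [
    [0,0,0,0,0,0,-1],
    [0,0,0,0,0,0,-1],
    [0,0,0,0,0,0,-1]
  ]
}}

```text
time_s: 5.47
eef_pos: [648.0, 10.9, 153.6]
ee_rot: [0.003, 0.764, 0.646, 0.001]
force: [-2.4, 0.6, -9.9]
grip_width: 0.126
```

{"api": "play_rows", "payload": {
  "plan": [
    [-7,1,6,0,0,0,-1],
    [-7.4,1.2,5.5,0,0,0,-1],
    [-7.6,1.2,5,0,0,0,-1],
    [-7.8,1.2,4.7,0,0,0,-1],
    [-8,1.3,4.3,0,0,0,-1]
  ]
}}

```text
time_s: 5.88
eef_pos: [606.7, 17.6, 181.5]
ee_rot: [0.003, 0.764, 0.646, 0.001]
force: [-0.5, -0.2, -13.0]
grip_width: 0.124
```

{"api": "play_rows", "payload": {
  "plan": [
    [-8.3,1.3,3.6,0,0,0,-1],
    [-8.5,1.3,3.2,0,0,0,-1],
    [-8.6,1.4,2.8,0,0,0,-1],
    [-8.8,1.4,2.2,0,0,0,-1],
    [0,0,0,0,0,0,-1]
  ]
}}

```text
time_s: 6.3
eef_pos: [565.8, 24.4, 196.3]
ee_rot: [0.003, 0.763, 0.646, 0.001]
force: [-0.8, -0.0, -12.0]
grip_width: 0.123
```

{"api": "play_rows", "payload": {
  "plan": [
    [-3.6,0.6,0.7,0,0,0,-1],
    [-3.6,0.6,0.6,0,0,0,-1],
    [-3.6,0.6,0.5,0,0,0,-1],
    [-3.6,0.6,0.5,0,0,0,-1],
    [0,0,0,0,0,0,-1]
  ]
}}

```text
time_s: 6.72
eef_pos: [549.9, 27.0, 199.0]
ee_rot: [0.003, 0.763, 0.646, 0.001]
force: [-1.8, 1.5, -10.0]
grip_width: 0.125
```

{"api": "play_rows", "payload": {
  "plan": [
    [-2.5,0.4,0.3,0,0,0,-1],
    [-2.5,0.4,0.3,0,0,0,-1],
    [0,0,0,0,0,0,-1],
    [0,0,0,0,0,0,-1],
    [0,0,0,0,0,0,-1]
  ]
}}

```text
time_s: 7.13
eef_pos: [544.6, 27.8, 199.7]
ee_rot: [0.003, 0.763, 0.646, 0.001]
force: [0.8, 0.7, -10.6]
grip_width: 0.129
```

```bash
python3 -c "
from h import *
cap('side','s3');cap('scene','c3')
a=cv2.imread('pics/s3.png')[190:320,240:380]; b=cv2.imread('pics/c3.png')[170:300,270:410]
cv2.imwrite('pics/s3c.png',cv2.resize(np.hstack([a,b]),None,fx=2.8,fy=2.8,interpolation=2))
print(sense()['eef_pos'])"
```

```text
s3 {'fx': 472.55, 'fy': 472.55, 'cx': 320.579, 'cy': 236.016, 'world_to_cam': [[-0.92, -0.391, -0.018, 470.68], [0.249, -0.619, 0.745, -222.639], [-0.302, 0.681, 0.667, -1134.768], [0.0, 0.0, 0.0, 1.0]]}
c3 {'fx': 568.944, 'fy': 568.944, 'cx': 322.128, 'cy': 230.027, 'world_to_cam': [[0.723, 0.691, 0.017, -365.833], [-0.398, 0.396, 0.827, 110.098], [0.565, -0.605, 0.562, -1644.477], [0.0, 0.0, 0.0, 1.0]]}
[544.61710034  27.83114412 199.68319348]
```

View pics/s3c.png

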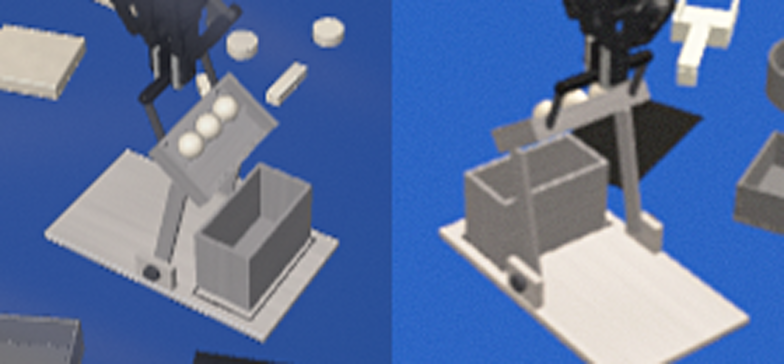

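The front row is out of the tray, the three rear balls are still in it, and no balls lie outside the cup. I'll bring the tray back to level.

{"api": "play_rows", "payload": {
  "plan": [
    [9,-1.5,-1.0,0,0,0,-1],
    [9,-1.4,-1.5,0,0,0,-1],
    [8.9,-1.4,-1.9,0,0,0,-1],
    [8.8,-1.4,-2.4,0,0,0,-1],
    [8.6,-1.4,-2.8,0,0,0,-1]
  ]
}}

```text
time_s: 7.65
eef_pos: [587.8, 20.7, 192.1]
ee_rot: [0.0, 0.763, 0.646, -0.002]
force: [-4.5, 1.0, -4.3]
grip_width: 0.125
```

{"api": "play_rows", "payload": {
  "plan": [
    [8.4,-1.4,-3.2,0,0,0,-1],
    [8.3,-1.3,-3.7,0,0,0,-1],
    [8,-1.3,-4,0,0,0,-1],
    [7.8,-1.3,-4.5,0,0,0,-1],
    [0,0,0,0,0,0,-1]
  ]
}}

```text
time_s: 8.07
eef_pos: [622.5, 15.0, 177.6]
ee_rot: [-0.001, 0.763, 0.646, -0.004]
force: [-1.6, 0.3, -8.3]
grip_width: 0.121
```

{"api": "play_rows", "payload": {
  "plan": [
    [7.4,-1.2,-5.2,0,0,0,-1],
    [7.2,-1.2,-5.5,0,0,0,-1],
    [6.8,-1.1,-6,0,0,0,-1],
    [4,-0.6,-5,0,0,0,-1],
    [0,0,0,0,0,0,-1]
  ]
}}

```text
time_s: 8.48
eef_pos: [649.6, 10.6, 158.4]
ee_rot: [-0.0, 0.763, 0.646, -0.003]
force: [-10.2, 0.4, -0.3]
grip_width: 0.126
```

{"api": "play_rows", "payload": {
  "plan": [
    [-1,0,-4,0,0,0,-1],
    [0,0,-4,0,0,0,-1],
    [0,0,-3,0,0,0,-1],
    [0,0,0,0,0,0,-1]
  ]
}}

```text
time_s: 8.82
eef_pos: [649.4, 10.6, 158.7]
ee_rot: [0.003, 0.763, 0.647, -0.002]
force: [-2.7, 0.4, -11.5]
grip_width: 0.123
```

{"api": "play_rows", "payload": {
  "plan": [
    [0,0,0,0,0,0,-0.3],
    [0,0,0,0,0,0,-0.3],
    [0,0,30,0,0,0,-0.3],
    [0,0,40,0,0,0,-0.3],
    [0,0,40,0,0,0,-0.3]
  ]
}}

```text
time_s: 9.23
eef_pos: [649.0, 10.5, 264.6]
ee_rot: [0.0, 0.763, 0.647, -0.004]
force: [0.6, -0.6, -0.9]
grip_width: 0.349
```

```bash
python3 -c "
from h import *
c=cap('side','s4');cap('scene','c4')
x=lambda k:cv2.imread(f'pics/{k}.png')
A=np.hstack([x('side0')[190:320,240:380],x('scene0')[170:300,290:430]]);B=np.hstack([x('s4')[190:320,240:380],x('c4')[170:300,290:430]])
cv2.imwrite('pics/s4c.png',cv2.resize(np.vstack([A,B]),None,fx=2.3,fy=2.3,interpolation=2))
print(sense()['eef_pos'])"
```

```text
s4 {'fx': 472.55, 'fy': 472.55, 'cx': 320.579, 'cy': 236.016, 'world_to_cam': [[-0.92, -0.391, -0.018, 470.68], [0.249, -0.619, 0.745, -222.639], [-0.302, 0.681, 0.667, -1134.768], [0.0, 0.0, 0.0, 1.0]]}
c4 {'fx': 568.944, 'fy': 568.944, 'cx': 322.128, 'cy': 230.027, 'world_to_cam': [[0.723, 0.691, 0.017, -365.833], [-0.398, 0.396, 0.827, 110.098], [0.565, -0.605, 0.562, -1644.477], [0.0, 0.0, 0.0, 1.0]]}
[651.31715627  10.20965995 271.40847303]
```

View pics/s4c.png

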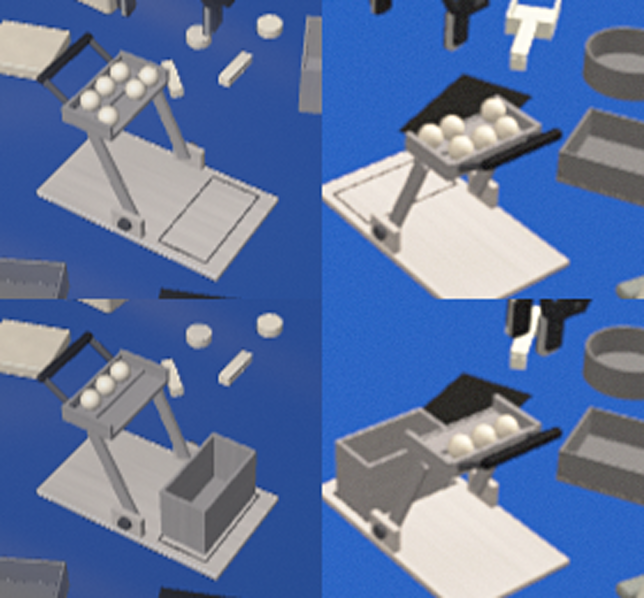

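The tray looks the same as at the start. I'll check its level numerically by matching the handle patch between the two pictures.

```bash
python3 -c "
from h import *
x=lambda k:cv2.imread(f'pics/{k}.png')
for a,b,(u0,v0,u1,v1) in [('side0','s4',(255,202,285,232)),('scene0','c4',(365,222,397,246))]:
    T=x(a)[v0:v1,u0:u1];S=x(b)[v0-12:v1+12,u0-12:u1+12]
    up=lambda i:cv2.resize(i,None,fx=4,fy=4,interpolation=2)
    r=cv2.minMaxLoc(cv2.matchTemplate(up(S),up(T),cv2.TM_CCOEFF_NORMED)); print(r[1],np.array(r[3])/4-12)
c=ld('scene0');p=np.array([532,30.5])
for t in (0,.06):
    X=120*np.cos(t)-140*np.sin(t);Z=120*np.sin(t)+140*np.cos(t)
    q=[532+.987*X,30.5-.16*X,25+Z]; print(w2px(ld('side0'),q),w2px(c,q))
"
```

```text
0.9983792901039124 [0. 0.]
0.9953138828277588 [ 0.   -0.25]
[267.94073534 214.58905175] [377.05716854 233.84638523]
[270.39077219 213.58005885] [374.55816599 229.22742154]
```

The tray is level, with a handle shift of at most 0.25 px. Back to the cup.

{"api": "play_rows", "payload": {
  "plan": [
    [-36,5,0,0,0,0,1],
    [-36,5,0,0,0,0,1],
    [-36,5,0,0,0,0,1],
    [-36,5,0,0,0,0,1],
    [-36,5,-5,0,0,0,1]
  ],
  "grip_force": 70
}}

```text
time_s: 9.75
eef_pos: [472.7, 33.6, 262.0]
ee_rot: [0.009, 0.764, 0.646, 0.004]
force: [0.8, 0.4, 0.8]
grip_width: 1.0
```

{"api": "play_rows", "payload": {
  "plan": [
    [0,0,-15,0,0,0,1],
    [0,0,0,0,0,0,1]
  ]
}}

```text
time_s: 9.92
eef_pos: [468.2, 34.8, 247.5]
ee_rot: [0.011, 0.763, 0.646, 0.005]
force: [0.4, 0.0, -0.7]
grip_width: 0.998
```

```bash
python3 -c "
from h import *
cap('wrist','w5');print(sense()['eef_pos'],sense()['ee_rot'])"
```

```text
w5 {'fx': 361.702, 'fy': 361.702, 'cx': 324.087, 'cy': 237.002, 'world_to_cam': [[0.986, -0.166, 0.024, -461.509], [0.166, 0.947, -0.276, -70.978], [0.023, 0.276, 0.961, -414.458], [0.0, 0.0, 0.0, 1.0]]}
[468.95268726  34.83515894 249.10181289] [0.01140517 0.7631843  0.64605479 0.0057319 ]
```

View pics/w5.png

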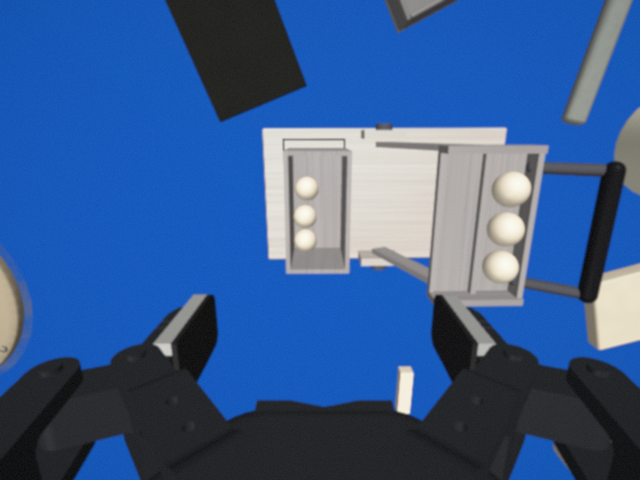

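All three front balls are in the cup, at (305,188), (305,215) and (305,240). The cup rim corners are (285,150), (351,150), (349,272) and (286,272), and the pad's near corners are (305,86) and (221,122).

```bash
python3 -c "
from m import P; from h import *
W=ld('w5');f=lambda u,v,z:px2w(W,u,v,z)
print()
P('cup',f,[(285,150),(351,150),(349,272),(286,272)],78)
P('pad',f,[(305,86),(221,122)],4)
P('plate',f,[(264,128),(506,127),(268,259)],8)
" | sed '1,/^$/d'
```

```text
cup [[449.0, 96.0], [504.0, 86.0], [486.0, -22.0], [429.0, -12.0]] mean [467.   37.1] len [ 55. 110.  58. 109.] ang [ 170.   81.  -10. -101.]
pad [[474.0, 151.0], [385.0, 131.0]] mean [429.5 140.9] len [92. 92.] ang [  12. -168.]
plate [[427.0, 118.0], [670.0, 78.0], [401.0, -19.0]] mean [499.2  59.1] len [246. 285. 140.] ang [ 171.   20. -100.]
```

{"api": "play_rows", "payload": {
  "plan": [
    [0,0,-36,0.01,0.023,0,1],
    [0,0,-38,0,0,0,1],
    [0,0,-38,0,0,0,1],
    [0,0,-30,0,0,0,1],
    [0,0,0,0,0,0,1]
  ]
}}

```text
time_s: 10.38
eef_pos: [476.9, 33.2, 107.7]
ee_rot: [0.007, 0.763, 0.646, 0.006]
force: [-1.2, -0.0, -0.4]
grip_width: 1.003
```

{"api": "play_rows", "payload": {
  "plan": [
    [-9,3,-5,0.003,0.018,0,1],
    [0,0,0,0,0,0,1]
  ]
}}

```text
time_s: 10.55
eef_pos: [469.4, 35.9, 103.8]
ee_rot: [-0.0, 0.764, 0.646, -0.0]
force: [-0.6, 0.1, -0.3]
grip_width: 0.997
```

{"api": "play_rows", "payload": {
  "plan": [
    [-2,1,-25,0,0,0,1],
    [0,0,-25,0,0,0,1],
    [0,0,-15,0,0,0,1],
    [0,0,0,0,0,0,1]
  ]
}}

```text
time_s: 10.88
eef_pos: [474.3, 36.2, 45.2]
ee_rot: [0.006, 0.763, 0.646, 0.005]
force: [-0.5, -0.3, 0.5]
grip_width: 1.0
```

{"api": "play_rows", "payload": {
  "plan": [
    [0,0,0,0,0,0,-1],
    [0,0,0,0,0,0,-1],
    [0,0,0,0,0,0,-1],
    [0,0,0,0,0,0,-1],
    [0,0,0,0,0,0,-1]
  ]
}}

```text
time_s: 11.3
eef_pos: [478.3, 35.7, 52.3]
ee_rot: [0.01, 0.763, 0.646, 0.009]
force: [0.7, 1.2, -2.8]
grip_width: 0.665
```

The grip ended up too high on the cup (TCP z 52). I'll open, re-centre, go lower and grip again.

{"api": "play_rows", "payload": {
  "plan": [
    [0,0,0,0,0,0,1],
    [0,0,0,0,0,0,1],
    [-4,0,0,0.003,0.026,0,1],
    [0,0,0,0,0,0,1]
  ]
}}

```text
time_s: 11.63
eef_pos: [475.6, 35.5, 54.1]
ee_rot: [0.002, 0.763, 0.646, 0.001]
force: [-0.4, -0.2, -0.2]
grip_width: 1.005
```

```bash
python3 -c "
from h import *
cap('side','s6');a=cv2.imread('pics/s6.png')[190:320,240:380];cv2.imwrite('pics/s6c.png',cv2.resize(a,None,fx=4,fy=4,interpolation=2))
print(sense())"
```

```text
s6 {'fx': 472.55, 'fy': 472.55, 'cx': 320.579, 'cy': 236.016, 'world_to_cam': [[-0.92, -0.391, -0.018, 470.68], [0.249, -0.619, 0.745, -222.639], [-0.302, 0.681, 0.667, -1134.768], [0.0, 0.0, 0.0, 1.0]]}
{'time_s': 11.6833, 'joints': array([-1.71143400e-01,  4.38136691e-01,  1.84507140e+00, -1.50702290e-03,
        8.53555602e-01, -4.30203379e-03]), 'dq': array([ 2.33212064e-03,  1.01634388e-03,  8.35877813e-03, -2.29859177e-05,
       -1.40890568e-02, -1.48855191e-03]), 'tau': array([-9.35693854e-02, -3.97390366e+01, -1.90041733e+01, -2.04681343e-02,
        1.79449422e-01,  3.85836160e-03]), 'eef_pos': array([475.76471688,  35.50161647,  54.10138439]), 'ee_rot': array([0.00221589, 0.76324539, 0.64610396, 0.00111506]), 'force': array([ 1.10041189, -1.15546447,  0.65454457]), 'wrist_torque': array([ 0.02646009, -0.01335144, -0.0129877 ]), 'grip_width': 1.0000263256848827}
```

View pics/s6c.png

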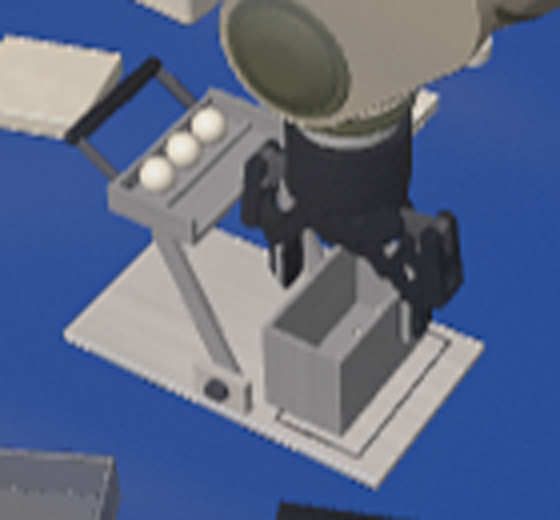

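```bash
python3 -c "
from h import *
D=ld('s6');f=lambda u,v,z:px2w(D,240+u/4,190+v/4,z)[:2]
a,b=f(343,433,8),f(265,400,8); m=(a+b)/2; print(a,b,m-55*np.array([.165,.986]))"
```

```text
[458.43799577  90.7681555 ] [516.13697585  84.00213583] [478.21248581  33.15514567]
```

{"api": "play_rows", "payload": {
  "plan": [
    [1,0,-8,0,0.004,0,1],
    [0,0,-8,0,0,0,1],
    [0,0,-3,0,0,0,1]
  ]
}}

```text
time_s: 11.93
eef_pos: [477.6, 35.4, 34.1]
ee_rot: [0.002, 0.763, 0.646, 0.001]
force: [0.2, 0.5, -0.2]
grip_width: 1.002
```

{"api": "play_rows", "payload": {
  "plan": [
    [0,0,1,0,0,0,-1],
    [0,0,0,0,0,0,-1],
    [0,0,0,0,0,0,-1],
    [0,0,0,0,0,0,-1],
    [0,0,0,0,0,0,-1]
  ]
}}

```text
time_s: 12.35
eef_pos: [477.2, 35.5, 33.8]
ee_rot: [0.001, 0.763, 0.646, 0.0]
force: [1.4, 0.5, -1.9]
grip_width: 0.676
```

{"api": "play_rows", "payload": {
  "plan": [
    [0,0,12,0,0,0,-1],
    [-4,2,16,0,0,0,-1],
    [-8,12,10,0,0,0.05,-1],
    [-10,24,0,0,0,0.09,-1],
    [-10,26,0,0,0,0.09,-1]
  ]
}}

```text
time_s: 12.77
eef_pos: [444.5, 98.0, 72.3]
ee_rot: [0.001, 0.684, 0.729, -0.001]
force: [0.4, 0.6, -3.5]
grip_width: 0.672
```

{"api": "play_rows", "payload": {
  "plan": [
    [-10,26,0,0,0,0.09,-1],
    [-9,26,0,0,0,0.06,-1],
    [-6,26,0,0,0,0,-1],
    [-5,22,0,0,0,0,-1],
    [0,8,0,0,0,0,-1]
  ]
}}

```text
time_s: 13.18
eef_pos: [409.4, 212.3, 72.1]
ee_rot: [0.0, 0.622, 0.783, -0.001]
force: [0.0, 0.4, -3.6]
grip_width: 0.67
```

{"api": "play_rows", "payload": {
  "plan": [
    [2,4,-16,0,0,0,-1],
    [0,0,-14,0,0,0,-1],
    [0,0,-6,0,0,0,-1],
    [0,0,0,0,0,0,-1]
  ]
}}

```text
time_s: 13.52
eef_pos: [411.3, 217.9, 35.0]
ee_rot: [0.001, 0.621, 0.784, -0.001]
force: [-0.5, 0.6, -2.8]
grip_width: 0.672
```

{"api": "play_rows", "payload": {
  "plan": [
    [0,0,-4,0,0,0,-1],
    [0,0,-2,0,0,0,-1],
    [0,0,0,0,0,0,-1]
  ]
}}

```text
time_s: 13.77
eef_pos: [411.9, 217.0, 30.2]
ee_rot: [0.001, 0.621, 0.784, -0.001]
force: [0.9, -0.1, -2.9]
grip_width: 0.669
```

{"api": "play_rows", "payload": {
  "plan": [
    [0,0,0,0,0,0,1],
    [0,0,0,0,0,0,1],
    [0,0,0,0,0,0,1],
    [0,0,20,0,0,0,1],
    [0,0,40,0,0,0,1]
  ]
}}

```text
time_s: 14.18
eef_pos: [410.3, 215.4, 87.9]
ee_rot: [-0.002, 0.622, 0.783, -0.004]
force: [-0.0, 0.5, -0.5]
grip_width: 1.0
```

{"api": "play_rows", "payload": {
  "plan": [
    [0,0,40,0,0,0,1],
    [0,0,40,0,0,0,1],
    [0,0,30,0,0,0,1],
    [0,0,0,0,0,0,1]
  ]
}}

```text
time_s: 14.52
eef_pos: [411.5, 215.3, 209.6]
ee_rot: [0.001, 0.622, 0.783, -0.0]
force: [1.5, -0.1, 0.2]
grip_width: 0.997
```

```bash
python3 -c "
from h import *
cap('wrist','w7');print(sense()['eef_pos'],sense()['ee_rot'])"
```

```text
w7 {'fx': 361.702, 'fy': 361.702, 'cx': 324.087, 'cy': 237.002, 'world_to_cam': [[0.974, 0.225, 0.002, -450.078], [-0.216, 0.938, -0.273, -84.287], [-0.063, 0.266, 0.962, -388.823], [0.0, 0.0, 0.0, 1.0]]}
[410.80682136 215.1365072  207.18153057] [ 4.68862890e-04  6.22139662e-01  7.82904952e-01 -1.36260511e-03]
```

View pics/w7.png

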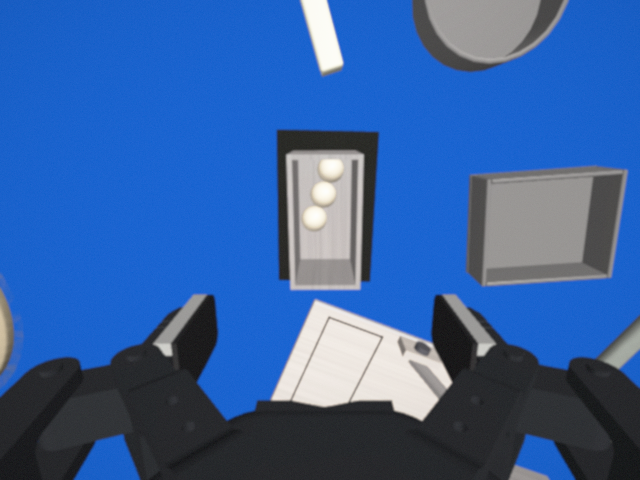

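The filled cup is on the pad with three balls in it. Rim corners are (287,151), (363,152), (360,289) and (290,288), and pad corners are (278,130), (379,132), (370,281) and (280,279). The box rim is at (471,176), (627,169), (612,276) and (484,285).

```bash
python3 -c "
from m import P; from h import *
W=ld('w7');f=lambda u,v,z:px2w(W,u,v,z)
print()
P('cup',f,[(287,151),(363,152),(360,289),(290,288)],74)
P('pad',f,[(278,130),(379,132),(370,281),(280,279)],4)
P('box',f,[(471,176),(627,169),(612,276),(484,285)],40)
" | sed '1,/^$/d'
```

```text
cup [[372.0, 266.0], [428.0, 278.0], [453.0, 169.0], [396.0, 157.0]] mean [412.3 217.5] len [ 57. 111.  58. 111.] ang [-168.  103.   12.  -77.]
pad [[354.0, 278.0], [445.0, 297.0], [476.0, 152.0], [384.0, 133.0]] mean [415.  214.9] len [ 93. 148.  93. 148.] ang [-168.  102.   12.  -78.]
box [[527.0, 278.0], [654.0, 314.0], [685.0, 220.0], [572.0, 185.0]] mean [609.5 249.5] len [133.  98. 118. 104.] ang [-164.  108.   17.  -64.]
```

The cup is within 4 mm of the pad centre and aligned. Next come the loose pieces: I'll move over them and find them with image code.

{"api": "play_rows", "payload": {
  "plan": [
    [10,-38,6,0,0,-0.1,0],
    [10,-38,6,0,0,-0.1,0],
    [10,-38,6,0,0,-0.1,0],
    [10,-38,6,0,0,-0.09,0],
    [10,-38,6,0,0,0,0]
  ],
  "grip_force": 50
}}

```text
time_s: 14.98
eef_pos: [457.5, 23.9, 232.7]
ee_rot: [-0.003, 0.764, 0.645, -0.003]
force: [0.6, 0.5, 0.2]
grip_width: 0.497
```

{"api": "play_rows", "payload": {
  "plan": [
    [10,-38,0,0,0,0,0],
    [10,-38,0,0,0,0,0],
    [10,-38,0,0,0,0,0],
    [10,-38,0,0,0,0,0],
    [10,-38,0,0,0,0,0]
  ]
}}

```text
time_s: 15.4
eef_pos: [506.5, -176.4, 226.9]
ee_rot: [-0.006, 0.765, 0.644, -0.005]
force: [0.4, -0.5, 0.0]
grip_width: 0.501
```

{"api": "play_rows", "payload": {
  "plan": [
    [15,-38,0,0,0,0,0],
    [15,-38,0,0,0,0,0],
    [0,0,0,0,0,0,0]
  ]
}}

```text
time_s: 15.65
eef_pos: [535.1, -260.4, 220.2]
ee_rot: [-0.01, 0.767, 0.642, -0.006]
force: [-0.4, 0.3, -0.8]
grip_width: 0.5
```

```bash
cat > det.py <<'E'
from h import *
import sys
def det(name):
    c=cap2=optics.capture('wrist'); cv2.imwrite(f'pics/{name}.png',c['img'])
    im=c['img'].astype(int); m=((im.min(2)>150)).astype(np.uint8); m[400:]=0
    m=cv2.morphologyEx(m,cv2.MORPH_OPEN,np.ones((3,3),np.uint8))
    e=sense(); q=e['ee_rot']; print('tcp',e['eef_pos'].round(1),'yaw',round(np.degrees(2*np.arctan2(q[2],q[1]))-90,1),'t',e['time_s'])
    for k in cv2.findContours(m,cv2.RETR_EXTERNAL,cv2.CHAIN_APPROX_NONE)[0]:
        if cv2.contourArea(k)<300: continue
        w=np.array([px2w(c,u,v,14)[:2] for u,v in k[:,0]],np.float32)
        (x,y),(a,b),_=r=cv2.minAreaRect(w)
        if max(a,b)>90: continue
        B=cv2.boxPoints(r); ed=[B[1]-B[0],B[2]-B[1]]; l=max(ed,key=np.linalg.norm)
        print('xy',round(x),round(y),'size',round(max(a,b)),round(min(a,b)),'axis',round(np.degrees(np.arctan2(l[1],l[0]))%180),'px',k[:,0].mean(0).round())
det(sys.argv[1])
E
python3 det.py d1
```

```text
tcp [ 534.5 -257.7  220. ] yaw -10.1 t 15.7
xy 588 -377 size 61 17 axis 96 px [396. 308.]
xy 435 -350 size 62 17 axis 63 px [252. 308.]
xy 522 -320 size 39 36 axis 80 px [327. 268.]
xy 603 -264 size 37 36 axis 127 px [399. 201.]
xy 532 -219 size 60 17 axis 80 px [319. 167.]
xy 603 -169 size 61 17 axis 127 px [384.  98.]
xy 794 -154 size 78 59 axis 96 px [603.  41.]
```

Found: discs at (522,-320) and (603,-264), bars at (532,-219) with axis 80° and (603,-169) with axis 127°. The two at image row 308 are finger pads. First bar now.

{"api": "play_rows", "payload": {
  "plan": [
    [-1,20,-35,-0.008,-0.022,0,0],
    [-1,19,-35,0,0,0,0],
    [0,0,-38,0,0,0,0],
    [0,0,-38,0,0,0,0],
    [0,0,-30,0,0,0,0]
  ]
}}

```text
time_s: 16.12
eef_pos: [531.5, -214.5, 40.2]
ee_rot: [0.003, 0.767, 0.642, 0.002]
force: [1.1, 0.0, -0.5]
grip_width: 0.499
```

{"api": "play_rows", "payload": {
  "plan": [
    [0,0,0,0,0,0,0]
  ]
}}

```text
time_s: 16.2
eef_pos: [528.1, -211.3, 34.2]
ee_rot: [-0.002, 0.766, 0.642, 0.0]
force: [-0.2, 1.2, -0.2]
grip_width: 0.497
```

{"api": "play_rows", "payload": {
  "plan": [
    [4,-8,-10,0,0,0,0],
    [0,0,-12,0,0,0,0],
    [0,0,0,0,0,0,0]
  ]
}}

```text
time_s: 16.45
eef_pos: [531.3, -216.5, 11.8]
ee_rot: [-0.004, 0.766, 0.643, -0.0]
force: [-0.4, 0.3, -1.3]
grip_width: 0.501
```

{"api": "play_rows", "payload": {
  "plan": [
    [0,-2,-6,0,0,0,0],
    [0,0,0,0,0,0,-1],
    [0,0,0,0,0,0,-1],
    [0,0,0,0,0,0,-1],
    [0,0,0,0,0,0,-1]
  ]
}}

```text
time_s: 16.87
eef_pos: [532.7, -218.4, 9.6]
ee_rot: [-0.001, 0.765, 0.644, 0.001]
force: [0.3, -0.4, -0.5]
grip_width: 0.168
```

{"api": "play_rows", "payload": {
  "plan": [
    [0,0,30,0,0,0,-1],
    [0,0,38,0,0,0,-1],
    [0,0,38,0,0,0,-1],
    [0,0,38,0,0,0,-1],
    [0,0,38,0,0,0,-1]
  ]
}}

```text
time_s: 17.28
eef_pos: [527.8, -215.2, 192.1]
ee_rot: [-0.008, 0.765, 0.643, -0.001]
force: [0.4, -0.3, 0.3]
grip_width: 0.163
```

{"api": "play_rows", "payload": {
  "plan": [
    [3,33,20,0,0,0.1,-1],
    [5,33,20,0,0,0.1,-1],
    [5,36,15,0,0,0.1,-1],
    [5,38,0,0,0,0.1,-1],
    [5,38,0,0,0,0.09,-1]
  ]
}}

```text
time_s: 17.7
eef_pos: [551.8, -38.2, 262.3]
ee_rot: [0.002, 0.583, 0.812, 0.0]
force: [0.6, -0.7, -1.0]
grip_width: 0.165
```

{"api": "play_rows", "payload": {
  "plan": [
    [5,38,2,0,0,0,-1],
    [5,38,2,0,0,0,-1],
    [5,38,2,0,0,0,-1],
    [5,38,2,0,0,0,-1],
    [5,38,0,0,0,0,-1]
  ]
}}

```text
time_s: 18.12
eef_pos: [575.8, 161.6, 274.6]
ee_rot: [0.005, 0.581, 0.814, 0.002]
force: [1.1, -0.6, -1.4]
grip_width: 0.166
```

{"api": "play_rows", "payload": {
  "plan": [
    [8,37,-25,0,0,0,-1],
    [7,37,-30,0,0,0,-1],
    [0,0,-38,0,0,0,-1],
    [0,0,-38,0,0,0,-1],
    [0,0,-38,0,0,0,-1]
  ]
}}

```text
time_s: 18.53
eef_pos: [590.7, 240.1, 117.1]
ee_rot: [0.013, 0.577, 0.817, 0.011]
force: [0.1, 0.5, -0.6]
grip_width: 0.163
```

{"api": "play_rows", "payload": {
  "plan": [
    [0,0,0,0,0,0,-1]
  ]
}}

```text
time_s: 18.62
eef_pos: [587.0, 239.7, 109.8]
ee_rot: [0.008, 0.577, 0.817, 0.006]
force: [-1.4, 0.3, -1.9]
grip_width: 0.163
```

{"api": "play_rows", "payload": {
  "plan": [
    [8,-2,-35,0,0.02,0,-1],
    [0,0,-25,0,0,0,-1],
    [0,0,-8,0,0,0,-1],
    [0,0,0,0,0,0,-1]
  ]
}}

```text
time_s: 18.95
eef_pos: [597.6, 238.2, 47.6]
ee_rot: [0.002, 0.577, 0.817, 0.003]
force: [1.2, 0.3, -0.1]
grip_width: 0.164
```

{"api": "play_rows", "payload": {
  "plan": [
    [-1,0,-17,0,0,0,-1],
    [0,0,0,0,0,0,-1],
    [0,0,0,0,0,0,-0.4],
    [0,0,0,0,0,0,-0.4],
    [0,0,5,0,0,0,-0.4]
  ]
}}

```text
time_s: 19.37
eef_pos: [601.1, 238.8, 47.0]
ee_rot: [0.007, 0.577, 0.817, 0.008]
force: [-0.8, -0.1, 1.2]
grip_width: 0.299
```

{"api": "play_rows", "payload": {
  "plan": [
    [0,0,38,0,0,0,-0.4],
    [0,0,40,0,0,0,0],
    [0,0,40,0,0,0,0],
    [0,0,40,0,0,0,0],
    [0,0,40,0,0,0,0]
  ]
}}

```text
time_s: 19.78
eef_pos: [597.0, 237.9, 250.6]
ee_rot: [0.004, 0.577, 0.817, 0.005]
force: [0.6, -0.4, 0.3]
grip_width: 0.495
```

```bash
python3 det.py d2
```

```text
tcp [599.2 238.5 260.2] yaw 19.5 t 19.8333
xy 781 183 size 83 16 axis 71 px [456. 299.]
xy 381 349 size 32 24 axis 20 px [138.  15.]
```

View pics/d2.png

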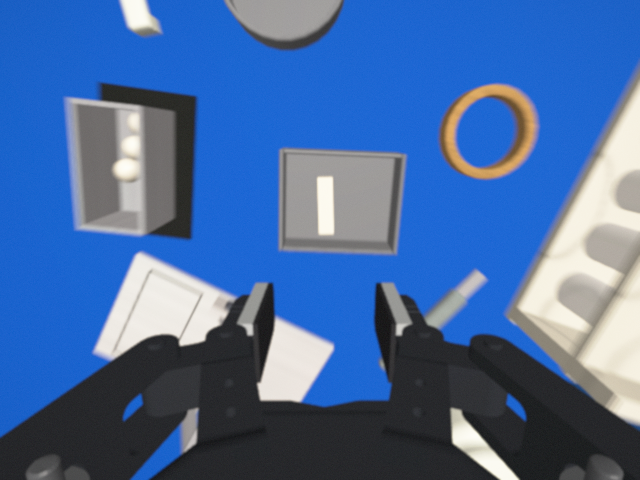

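The first bar is in the box. Next is the second bar at (603,-169), yaw 37°.

{"api": "play_rows", "payload": {
  "plan": [
    [0,-40,5,0,-0.01,0.1,0],
    [0,-40,0,0,0,0.1,0],
    [0,-40,0,0,0,0.1,0],
    [0,-40,0,0,0,0,0],
    [0,-40,0,0,0,0,0]
  ]
}}

```text
time_s: 20.25
eef_pos: [598.0, 41.5, 278.6]
ee_rot: [0.02, 0.436, 0.899, 0.022]
force: [0.8, -0.4, -0.3]
grip_width: 0.499
```

{"api": "play_rows", "payload": {
  "plan": [
    [0,-40,0,0,0,0,0],
    [0,-40,0,0,0,0,0],
    [0,-40,-5,0,0,0,0],
    [0,-40,-15,0,0,0,0],
    [0,-38,-15,0,0,0,0]
  ]
}}

```text
time_s: 20.67
eef_pos: [596.8, -163.8, 255.7]
ee_rot: [0.03, 0.435, 0.899, 0.023]
force: [0.2, 0.9, -0.6]
grip_width: 0.499
```

{"api": "play_rows", "payload": {
  "plan": [
    [0,0,-5,0,0,0,0]
  ]
}}

```text
time_s: 20.75
eef_pos: [595.6, -169.9, 249.7]
ee_rot: [0.03, 0.438, 0.898, 0.022]
force: [-0.1, -0.6, 0.4]
grip_width: 0.498
```

```bash
python3 det.py d3; python3 -c "
from h import *;print(sense()['ee_rot'])"
```

```text
tcp [ 595.8 -167.1  249.8] yaw 38.1 t 20.8
xy 604 -262 size 40 36 axis 100 px [264. 266.]
xy 522 -319 size 42 36 axis 97 px [172. 263.]
xy 907 35 size 67 11 axis 144 px [636. 216.]
xy 603 -169 size 61 17 axis 127 px [315. 198.]
xy 751 111 size 78 18 axis 68 px [604.  67.]
[0.0292062  0.43757054 0.8984278  0.02250576]
```

{"api": "play_rows", "payload": {
  "plan": [
    [7,-1,-30,-0.015,0.072,0,0],
    [0,0,-38,0,0,0,0],
    [0,0,-38,0,0,0,0],
    [0,0,-38,0,0,0,0],
    [0,0,-38,0,0,0,0]
  ]
}}

```text
time_s: 21.22
eef_pos: [608.0, -166.8, 78.8]
ee_rot: [0.013, 0.437, 0.899, -0.001]
force: [0.4, -0.5, -0.8]
grip_width: 0.502
```

{"api": "play_rows", "payload": {
  "plan": [
    [0,0,0,0,0,0,0]
  ]
}}

```text
time_s: 21.3
eef_pos: [605.2, -164.2, 73.0]
ee_rot: [0.008, 0.437, 0.9, -0.0]
force: [-0.4, 0.3, -0.7]
grip_width: 0.496
```

{"api": "play_rows", "payload": {
  "plan": [
    [-2,-4,-28,0,0.01,0,0],
    [0,0,-24,0,0,0,0],
    [0,0,-8,0,0,0,0],
    [0,0,0,0,0,0,0]
  ]
}}

```text
time_s: 21.63
eef_pos: [607.9, -166.3, 21.4]
ee_rot: [0.009, 0.435, 0.9, -0.002]
force: [-0.3, -0.3, 0.8]
grip_width: 0.5
```

{"api": "play_rows", "payload": {
  "plan": [
    [-5,-3,-10,0,0.01,0,0],
    [0,0,-6,0,0,0,0],
    [0,0,0,0,0,0,0]
  ]
}}

```text
time_s: 21.88
eef_pos: [605.6, -170.0, 11.0]
ee_rot: [0.009, 0.434, 0.901, -0.005]
force: [-0.6, 0.5, -0.0]
grip_width: 0.498
```

{"api": "play_rows", "payload": {
  "plan": [
    [-2,1,-6,0,0,0,0],
    [0,0,-1,0,0,0,-1],
    [0,0,0,0,0,0,-1],
    [0,0,0,0,0,0,-1],
    [0,0,0,0,0,0,-1]
  ]
}}

```text
time_s: 22.3
eef_pos: [604.8, -169.5, 6.5]
ee_rot: [0.011, 0.434, 0.901, -0.005]
force: [0.1, -0.0, 0.7]
grip_width: 0.168
```

{"api": "play_rows", "payload": {
  "plan": [
    [0,0,0,0,0,0,-1],
    [0,0,38,0,0,0,-1],
    [0,0,40,0,0,0,-1],
    [0,0,40,0,0,0,-1],
    [0,0,40,0,0,0,-1]
  ]
}}

```text
time_s: 22.72
eef_pos: [599.1, -167.0, 159.8]
ee_rot: [0.0, 0.435, 0.901, -0.005]
force: [1.0, -0.5, -0.8]
grip_width: 0.169
```

{"api": "play_rows", "payload": {
  "plan": [
    [0,5,40,0,0,-0.09,-1],
    [0,10,40,0,0,-0.09,-1],
    [4,30,25,0,0,-0.09,-1],
    [4,40,0,0,0,-0.08,-1],
    [4,40,0,0,0,0,-1]
  ]
}}

```text
time_s: 23.13
eef_pos: [611.2, -45.9, 279.3]
ee_rot: [0.008, 0.596, 0.803, -0.003]
force: [0.7, -0.2, -1.7]
grip_width: 0.167
```

{"api": "play_rows", "payload": {
  "plan": [
    [4,40,0,0,0,0,-1],
    [4,40,0,0,0,0,-1],
    [4,40,0,0,0,0,-1],
    [4,40,0,0,0,0,-1],
    [4,40,0,0,0,0,-1]
  ]
}}

```text
time_s: 23.55
eef_pos: [630.4, 162.0, 282.0]
ee_rot: [0.009, 0.597, 0.802, -0.002]
force: [0.8, 0.1, -0.8]
grip_width: 0.167
```

{"api": "play_rows", "payload": {
  "plan": [
    [4,40,0,0,0,0,-1],
    [4,40,-20,0,0,0,-1],
    [0,0,-20,0,0,0,-1]
  ]
}}

```text
time_s: 23.8
eef_pos: [637.5, 248.2, 246.9]
ee_rot: [0.011, 0.595, 0.804, 0.001]
force: [-0.9, 0.3, -1.2]
grip_width: 0.169
```

{"api": "play_rows", "payload": {
  "plan": [
    [0,2,-38,0.01,0.02,0,-1],
    [0,0,-38,0,0,0,-1],
    [0,0,-38,0,0,0,-1],
    [0,0,-38,0,0,0,-1],
    [0,0,-20,0,0,0,-1]
  ]
}}

```text
time_s: 24.22
eef_pos: [635.8, 254.8, 69.1]
ee_rot: [0.002, 0.592, 0.806, 0.001]
force: [-0.8, 0.5, -1.0]
grip_width: 0.171
```

{"api": "play_rows", "payload": {
  "plan": [
    [0,0,0,0,0,0,-1]
  ]
}}

```text
time_s: 24.3
eef_pos: [633.4, 254.3, 64.0]
ee_rot: [-0.001, 0.592, 0.806, -0.002]
force: [0.2, -0.6, -1.4]
grip_width: 0.164
```

{"api": "play_rows", "payload": {
  "plan": [
    [3,-4,-25,0,0,0,-1],
    [0,0,-5,0,0,0,-1],
    [0,0,0,0,0,0,-0.4],
    [0,0,0,0,0,0,-0.4],
    [0,0,5,0,0,0,-0.4]
  ]
}}

```text
time_s: 24.72
eef_pos: [638.0, 250.9, 43.3]
ee_rot: [-0.0, 0.592, 0.806, -0.0]
force: [-0.2, -0.9, 0.5]
grip_width: 0.302
```

{"api": "play_rows", "payload": {
  "plan": [
    [0,0,38,0,0,0,-0.4],
    [0,0,40,0,0,0,0],
    [0,0,40,0,0,0,0],
    [0,0,40,0,0,0,0],
    [0,0,40,0,0,0,0.3]
  ]
}}

```text
time_s: 25.13
eef_pos: [634.3, 250.8, 247.4]
ee_rot: [-0.001, 0.592, 0.806, -0.001]
force: [1.1, -0.3, 0.5]
grip_width: 0.624
```

```bash
cat > boxchk.py <<'E'
from h import *
import sys
c=optics.capture('wrist'); cv2.imwrite(f'pics/{sys.argv[1]}.png',c['img']); print(sense()['eef_pos'].round(1),sense()['ee_rot'].round(4))
m=(c['img'].min(2)>190).astype(np.uint8)
for k in cv2.findContours(m,cv2.RETR_EXTERNAL,cv2.CHAIN_APPROX_NONE)[0]:
    if cv2.contourArea(k)<300: continue
    (u,v),s,_=cv2.minAreaRect(k); w=px2w(c,u,v,18)[:2]; b=w-[617,244]; d=w-[502,414]
    print(w.round(),'in box frame',(np.array([[.951,.309],[-.309,.951]])@b).round(),'from dish',np.linalg.norm(d).round(),'px',round(u),round(v),np.round(s))
E
python3 boxchk.py d4
```

```text
[636.2 251.3 257.4] [0.0039 0.5921 0.8058 0.0042]
[916.  10.] in box frame [ 212. -315.] from dish 579.0 px 479 448 [77. 29.]
[635.  39.] in box frame [ -46. -201.] from dish 398.0 px 272 372 [49. 73.]
[479.  52.] in box frame [-191. -140.] from dish 363.0 px 144 328 [113. 104.]
[952. 247.] in box frame [ 319. -101.] from dish 480.0 px 595 292 [188.  87.]
[601. 238.] in box frame [-17.  -1.] from dish 202.0 px 291 207 [58. 16.]
[638. 253.] in box frame [23.  2.] from dish 211.0 px 328 204 [58. 16.]
[888. 340.] in box frame [288.   7.] from dish 393.0 px 585 196 [ 66. 276.]
[377. 353.] in box frame [-195.  178.] from dish 139.0 px 89 16 [43. 23.]
```

Both bars are in the box, at (-17,-1) and (23,2) in its frame. Next is the disc near (603,-263).

{"api": "play_rows", "payload": {
  "plan": [
    [-2,-41,5,0,0,0,0.3],
    [-2,-41,0,0,0,0,0.3],
    [-2,-41,0,0,0,0,0.3],
    [-2,-41,0,0,0,0,0.3],
    [-2,-41,0,0,0,0,0.3]
  ]
}}

```text
time_s: 25.6
eef_pos: [625.1, 52.1, 278.0]
ee_rot: [0.014, 0.587, 0.81, 0.014]
force: [1.1, -0.0, 0.6]
grip_width: 0.648
```

{"api": "play_rows", "payload": {
  "plan": [
    [-2,-41,0,0,0,0,0.3],
    [-2,-41,0,0,0,0,0.3],
    [-2,-41,0,0,0,0,0.3],
    [-2,-41,0,0,0,0,0.3],
    [-2,-41,-20,0,0,0,0.3]
  ]
}}

```text
time_s: 26.02
eef_pos: [614.0, -153.6, 274.9]
ee_rot: [0.025, 0.586, 0.81, 0.017]
force: [0.7, -0.1, 0.3]
grip_width: 0.649
```

{"api": "play_rows", "payload": {
  "plan": [
    [-2,-34,-22,0,0,0,0.3],
    [-2,-34,-22,0,0,0,0.3],
    [0,-10,-10,0,0,0,0.3],
    [0,0,0,0,0,0,0.3]
  ]
}}

```text
time_s: 26.35
eef_pos: [607.6, -242.4, 224.3]
ee_rot: [0.03, 0.589, 0.808, 0.017]
force: [0.2, -0.4, 0.0]
grip_width: 0.651
```

```bash
python3 det.py d5; python3 -c "
from h import *
w,x,y,z=sense()['ee_rot'];print('fix rx,ry',-2*(y*z-w*x),2*(x*z+w*y))"
```

```text
tcp [ 608.  -241.6  225.5] yaw 17.8 t 26.4
xy 523 -321 size 40 36 axis 58 px [207. 251.]
xy 604 -264 size 37 36 axis 107 px [300. 221.]
xy 636 -57 size 33 13 axis 19 px [406.   5.]
fix rx,ry 0.00935215666461017 0.06991715869198298
```

Disc at (604,-264) is confirmed.

{"api": "play_rows", "payload": {
  "plan": [
    [-2,-12,-34,0.009,0.07,0,0.3],
    [-2,-11,-34,0,0,0,0.3],
    [0,0,-38,0,0,0,0.3],
    [0,0,-38,0,0,0,0.3],
    [0,0,-20,0,0,0,0.3]
  ]
}}

```text
time_s: 26.82
eef_pos: [610.8, -260.2, 74.3]
ee_rot: [0.013, 0.586, 0.81, 0.001]
force: [0.6, 0.3, -0.5]
grip_width: 0.648
```

{"api": "play_rows", "payload": {
  "plan": [
    [0,0,0,0,0,0,0.3]
  ]
}}

```text
time_s: 26.9
eef_pos: [610.3, -257.7, 72.0]
ee_rot: [0.011, 0.585, 0.811, 0.001]
force: [-0.7, 0.7, 0.2]
grip_width: 0.65
```

{"api": "play_rows", "payload": {
  "plan": [
    [-5,-6,-28,0.01,0.018,0,0.3],
    [-1,0,-24,0,0,0,0.3],
    [0,0,-8,0,0,0,0.3],
    [0,0,0,0,0,0,0.3]
  ]
}}

```text
time_s: 27.23
eef_pos: [610.4, -260.5, 21.5]
ee_rot: [0.008, 0.583, 0.813, 0.0]
force: [-0.6, 0.3, -0.2]
grip_width: 0.649
```

{"api": "play_rows", "payload": {
  "plan": [
    [-6,-4,-9,0.005,0.012,0,0.3],
    [-2,0,-6,0,0,0,0.3],
    [0,0,0,0,0,0,0.3]
  ]
}}

```text
time_s: 27.48
eef_pos: [605.0, -264.7, 12.0]
ee_rot: [0.005, 0.582, 0.813, -0.001]
force: [-0.3, 0.8, -0.2]
grip_width: 0.65
```

{"api": "play_rows", "payload": {
  "plan": [
    [-1,0,-6,0,0,0,0.3],
    [0,0,-2,0,0,0,-1],
    [0,0,0,0,0,0,-1],
    [0,0,0,0,0,0,-1],
    [0,0,0,0,0,0,-1]
  ]
}}

```text
time_s: 27.9
eef_pos: [605.2, -265.6, 6.5]
ee_rot: [0.007, 0.582, 0.813, -0.001]
force: [-0.2, -0.2, -0.4]
grip_width: 0.39
```

{"api": "play_rows", "payload": {
  "plan": [
    [0,0,0,0,0,0,-1],
    [0,0,38,0,0,0,-1],
    [0,0,40,0,0,0,-1],
    [0,0,40,0,0,0,-1],
    [0,0,40,0,0,0,-1]
  ]
}}

```text
time_s: 28.32
eef_pos: [599.7, -262.2, 159.0]
ee_rot: [-0.003, 0.582, 0.813, -0.002]
force: [0.7, -0.3, -1.3]
grip_width: 0.388
```

{"api": "play_rows", "payload": {
  "plan": [
    [-4,10,40,0,0,0,-1],
    [-4,20,40,0,0,0,-1],
    [-6,30,25,0,0,0,-1],
    [-6,40,0,0,0,0,-1],
    [-6,40,0,0,0,0,-1]
  ]
}}

```text
time_s: 28.73
eef_pos: [573.8, -127.6, 272.7]
ee_rot: [0.005, 0.586, 0.81, -0.001]
force: [-0.3, 0.6, -0.9]
grip_width: 0.386
```

{"api": "play_rows", "payload": {
  "plan": [
    [-6,40,0,0,0,0,-1],
    [-6,40,0,0,0,0,-1],
    [-6,40,0,0,0,0,-1],
    [-6,40,0,0,0,0,-1],
    [-6,40,0,0,0,0,-1]
  ]
}}

```text
time_s: 29.15
eef_pos: [540.7, 78.9, 275.1]
ee_rot: [0.007, 0.587, 0.81, -0.0]
force: [1.2, -0.6, 0.1]
grip_width: 0.391
```

{"api": "play_rows", "payload": {
  "plan": [
    [-6,40,0,0,0,0,-1],
    [-6,40,0,0,0,0,-1],
    [-6,40,0,0,0,0,-1],
    [-6,40,0,0,0,0,-1],
    [-6,40,0,0,0,0,-1]
  ]
}}

```text
time_s: 29.57
eef_pos: [507.2, 284.6, 276.1]
ee_rot: [0.007, 0.587, 0.809, 0.0]
force: [0.3, 0.8, -0.4]
grip_width: 0.388
```

{"api": "play_rows", "payload": {
  "plan": [
    [-6,40,0,0,0,0,-1],
    [-6,40,-10,0,0,0,-1],
    [0,0,-10,0,0,0,-1],
    [0,0,0,0,0,0,-1]
  ]
}}

```text
time_s: 29.9
eef_pos: [491.1, 372.9, 255.6]
ee_rot: [0.007, 0.584, 0.812, 0.001]
force: [0.2, -0.3, -1.8]
grip_width: 0.386
```

```bash
python3 -c "
from h import *
cap('wrist','d6');s=sense();print(s['eef_pos'],s['ee_rot'])
w,x,y,z=s['ee_rot'];print('fix rx,ry',-2*(y*z-w*x),2*(x*z+w*y))"
```

```text
d6 {'fx': 361.702, 'fy': 361.702, 'cx': 324.087, 'cy': 237.002, 'world_to_cam': [[0.948, 0.317, 0.01, -587.082], [-0.302, 0.911, -0.28, -148.15], [-0.098, 0.263, 0.96, -451.015], [0.0, 0.0, 0.0, 1.0]]}
[491.21670627 372.87624876 256.50180624] [0.00681075 0.58382318 0.81185089 0.00149631]
fix rx,ry 0.005522983313160417 0.01280578494787863
```

View pics/d6.png

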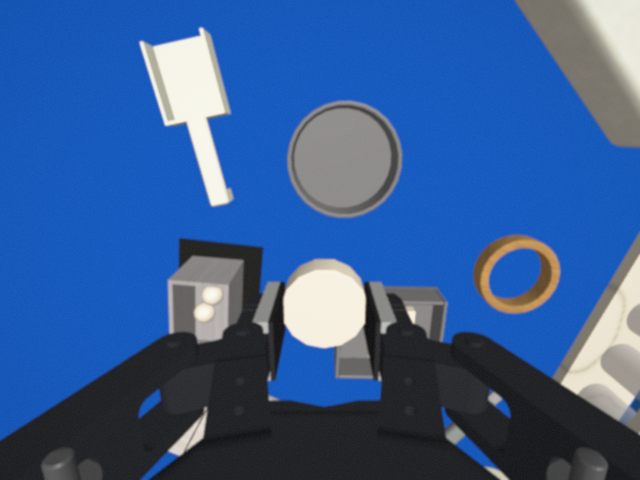

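The disc is held and the empty dish rim is centred at (345,158). The scoop sits well clear at (195,110). A tall cabinet is at the top right, so I'll check its clearance.

```bash
python3 -c "
from h import *
print('dish',px2w(ld('d6'),345,158.5,40))
for p in [(412,158),(352,128),(468,123)]: print(px2w(ld('scene0'),*p,0))"
```

```text
dish [498.29512842 423.50609545  40.        ]
[311.92252582 625.51694291   0.        ]
[ 20.37899711 662.93681643   0.        ]
[ 288.30317902 1003.13750479    0.        ]
```

{"api": "play_rows", "payload": {
  "plan": [
    [2,32,-25,0.005,0.013,0,-1],
    [2,30,-30,0,0,0,-1],
    [0,0,-38,0,0,0,-1],
    [0,0,-38,0,0,0,-1],
    [0,0,-35,0,0,0,-1]
  ]
}}

```text
time_s: 30.37
eef_pos: [501.8, 433.8, 98.6]
ee_rot: [0.005, 0.587, 0.81, 0.01]
force: [0.9, -0.2, -1.0]
grip_width: 0.387
```

{"api": "play_rows", "payload": {
  "plan": [
    [0,0,0,0,0,0,-1]
  ]
}}

```text
time_s: 30.45
eef_pos: [499.8, 430.9, 92.0]
ee_rot: [0.003, 0.587, 0.809, 0.005]
force: [-0.8, 0.1, -1.3]
grip_width: 0.389
```

{"api": "play_rows", "payload": {
  "plan": [
    [-4,4,-30,0,0.01,0,-1],
    [0,0,-22,0,0,0,-1],
    [0,0,0,0,0,0,-1]
  ]
}}

```text
time_s: 30.7
eef_pos: [499.7, 432.8, 44.6]
ee_rot: [-0.0, 0.589, 0.808, 0.004]
force: [-0.7, 0.1, -0.0]
grip_width: 0.391
```

{"api": "play_rows", "payload": {
  "plan": [
    [-3,3,-14,0,0,0,-1],
    [0,0,0,0,0,0,-1],
    [0,0,0,0,0,0,0],
    [0,0,0,0,0,0,0],
    [0,0,5,0,0,0,0]
  ]
}}

```text
time_s: 31.12
eef_pos: [501.1, 436.1, 44.0]
ee_rot: [0.002, 0.59, 0.807, 0.009]
force: [0.2, -0.6, -0.7]
grip_width: 0.501
```

{"api": "play_rows", "payload": {
  "plan": [
    [0,0,38,0,0,0,0],
    [0,0,40,0,0,0,0],
    [0,0,40,0,0,0,0],
    [0,0,40,0,0,0,0],
    [0,-38,40,0,0,0,0.3]
  ]
}}

```text
time_s: 31.53
eef_pos: [497.5, 409.0, 237.2]
ee_rot: [0.001, 0.589, 0.808, 0.007]
force: [0.2, 0.2, 0.1]
grip_width: 0.624
```

```bash
python3 boxchk.py d7 | grep -v '\.\].*dish [2-9]..'
```

```text
[499.9 404.2 243.7] [0.0037 0.5903 0.8071 0.01  ]
[502. 432.] in box frame [-51. 214.] from dish 18.0 px 332 188 [37. 34.]
[345. 404.] in box frame [-209.  236.] from dish 157.0 px 171 167 [173.  66.]
```

The disc is in the dish at (502,432). Now the last disc near (522,-320).

{"api": "play_rows", "payload": {
  "plan": [
    [0,-38,15,0,0,0,0.3],
    [0,-38,15,0,0,0,0.3],
    [1,-41,0,0,0,0,0.3],
    [1,-41,0,0,0,0,0.3],
    [1,-41,0,0,0,0,0.3]
  ]
}}

```text
time_s: 32.0
eef_pos: [500.9, 209.0, 281.4]
ee_rot: [0.008, 0.587, 0.809, 0.017]
force: [2.1, 0.3, 0.7]
grip_width: 0.65
```

{"api": "play_rows", "payload": {
  "plan": [
    [1,-41,0,0,0,0,0.3],
    [1,-41,0,0,0,0,0.3],
    [1,-41,0,0,0,0,0.3],
    [1,-41,0,0,0,0,0.3],
    [1,-41,0,0,0,0,0.3]
  ]
}}

```text
time_s: 32.42
eef_pos: [503.2, 0.7, 289.0]
ee_rot: [0.014, 0.586, 0.81, 0.02]
force: [1.3, 0.3, -0.0]
grip_width: 0.651
```

{"api": "play_rows", "payload": {
  "plan": [
    [1,-41,0,0,0,0,0.3],
    [1,-41,0,0,0,0,0.3],
    [1,-41,0,0,0,0,0.3],
    [1,-41,0,0,0,0,0.3],
    [1,-41,-20,0,0,0,0.3]
  ]
}}

```text
time_s: 32.83
eef_pos: [506.3, -205.3, 281.2]
ee_rot: [0.023, 0.587, 0.809, 0.021]
force: [0.6, 0.6, -0.1]
grip_width: 0.646
```

{"api": "play_rows", "payload": {
  "plan": [
    [1,-40,-20,0,0,0,0.3],
    [1,-20,-20,0,0,0,0.3],
    [0,0,0,0,0,0,0.3]
  ]
}}

```text
time_s: 33.08
eef_pos: [505.8, -270.5, 242.2]
ee_rot: [0.025, 0.589, 0.807, 0.02]
force: [-0.7, 0.7, -1.1]
grip_width: 0.652
```

```bash
python3 det.py d8; python3 -c "
from h import *
w,x,y,z=sense()['ee_rot'];print('fix rx,ry',-2*(y*z-w*x),2*(x*z+w*y))"
```

```text
tcp [ 506.5 -269.4  244.4] yaw 17.8 t 33.1333
xy 663 -357 size 72 18 axis 128 px [417. 311.]
xy 522 -321 size 39 36 axis 106 px [310. 250.]
xy 622 -54 size 68 28 axis 19 px [502.  10.]
fix rx,ry -0.002579095274599045 0.06581240964388027
```

{"api": "play_rows", "payload": {
  "plan": [
    [6,-25,-34,0,0.066,0,0.3],
    [6,-25,-30,0,0,0,0.3],
    [0,0,-38,0,0,0,0.3],
    [0,0,-38,0,0,0,0.3],
    [0,0,-25,0,0,0,0.3]
  ]
}}

```text
time_s: 33.55
eef_pos: [523.8, -318.7, 93.7]
ee_rot: [0.013, 0.588, 0.809, -0.001]
force: [0.2, -0.3, 0.2]
grip_width: 0.648
```

{"api": "play_rows", "payload": {
  "plan": [
    [0,0,0,0,0,0,0.3]
  ]
}}

```text
time_s: 33.63
eef_pos: [522.8, -316.4, 90.6]
ee_rot: [0.01, 0.587, 0.809, -0.0]
force: [-0.3, 0.3, -0.0]
grip_width: 0.649
```

{"api": "play_rows", "payload": {
  "plan": [
    [0,-4,-32,0.01,0.016,0,0.3],
    [0,0,-30,0,0,0,0.3],
    [0,0,-8,0,0,0,0.3],
    [0,0,0,0,0,0,0.3]
  ]
}}

```text
time_s: 33.97
eef_pos: [528.1, -319.8, 30.0]
ee_rot: [0.007, 0.586, 0.811, -0.002]
force: [0.5, 0.4, 0.8]
grip_width: 0.655
```

{"api": "play_rows", "payload": {
  "plan": [
    [-6,-1,-12,0,0.01,0,0.3],
    [-2,0,-10,0,0,0,0.3],
    [0,0,0,0,0,0,0.3]
  ]
}}

```text
time_s: 34.22
eef_pos: [522.3, -321.9, 13.3]
ee_rot: [0.007, 0.585, 0.811, -0.005]
force: [0.2, -0.1, 0.2]
grip_width: 0.649
```

{"api": "play_rows", "payload": {
  "plan": [
    [0,1,-7,0,0,0,0.3],
    [0,0,-2,0,0,0,-1],
    [0,0,0,0,0,0,-1],
    [0,0,0,0,0,0,-1],
    [0,0,0,0,0,0,-1]
  ]
}}

```text
time_s: 34.63
eef_pos: [523.5, -321.9, 6.8]
ee_rot: [0.01, 0.585, 0.811, -0.006]
force: [-0.3, -0.3, -1.2]
grip_width: 0.386
```

{"api": "play_rows", "payload": {
  "plan": [
    [0,0,0,0,0,0,-1],
    [0,0,38,0,0,0,-1],
    [0,0,40,0,0,0,-1],
    [0,0,40,0,0,0,-1],
    [0,10,40,0,0,0,-1]
  ]
}}

```text
time_s: 35.05
eef_pos: [518.6, -309.1, 160.4]
ee_rot: [-0.0, 0.586, 0.81, -0.005]
force: [0.1, -0.2, -0.4]
grip_width: 0.391
```

{"api": "play_rows", "payload": {
  "plan": [
    [0,20,38,0,0,0,-1],
    [0,30,38,0,0,0,-1],
    [0,38,25,0,0,0,-1],
    [0,40,0,0,0,0,-1],
    [0,40,0,0,0,0,-1]
  ]
}}

```text
time_s: 35.47
eef_pos: [518.8, -151.5, 264.1]
ee_rot: [0.008, 0.589, 0.808, -0.005]
force: [1.7, -0.0, -1.0]
grip_width: 0.389
```

{"api": "play_rows", "payload": {
  "plan": [
    [0,40,0,0,0,0,-1],
    [0,40,0,0,0,0,-1],
    [0,40,0,0,0,0,-1],
    [0,40,0,0,0,0,-1],
    [0,40,0,0,0,0,-1]
  ]
}}

```text
time_s: 35.88
eef_pos: [516.7, 56.9, 266.6]
ee_rot: [0.011, 0.59, 0.807, -0.004]
force: [1.1, -1.1, -0.2]
grip_width: 0.388
```

{"api": "play_rows", "payload": {
  "plan": [
    [0,40,0,0,0,0,-1],
    [0,40,0,0,0,0,-1],
    [0,40,0,0,0,0,-1],
    [0,40,0,0,0,0,-1],
    [0,40,0,0,0,0,-1]
  ]
}}

```text
time_s: 36.3
eef_pos: [514.0, 265.4, 267.7]
ee_rot: [0.011, 0.59, 0.807, -0.003]
force: [1.6, -0.1, 0.1]
grip_width: 0.392
```

{"api": "play_rows", "payload": {
  "plan": [
    [-2,38,-10,0,0,0,-1],
    [-2,35,-20,0,0,0,-1],
    [0,0,-30,0,0,0,-1],
    [0,0,0,0,0,0,-1]
  ]
}}

```text
time_s: 36.63
eef_pos: [507.1, 349.8, 206.1]
ee_rot: [0.012, 0.587, 0.809, -0.001]
force: [0.7, -0.5, -2.0]
grip_width: 0.391
```

{"api": "play_rows", "payload": {
  "plan": [
    [1,38,-10,0.012,0.018,0,-1],
    [1,10,-30,0,0,0,-1],
    [0,0,-35,0,0,0,-1],
    [0,0,-30,0,0,0,-1],
    [0,0,0,0,0,0,-1]
  ]
}}

```text
time_s: 37.05
eef_pos: [510.9, 398.8, 104.3]
ee_rot: [0.002, 0.588, 0.809, 0.001]
force: [-1.2, -1.4, -2.0]
grip_width: 0.386
```

{"api": "play_rows", "payload": {
  "plan": [
    [-1,-2,-34,0,0,0,-1],
    [0,0,-28,0,0,0,-1],
    [0,0,0,0,0,0,-1]
  ]
}}

```text
time_s: 37.3
eef_pos: [513.5, 396.1, 48.2]
ee_rot: [0.004, 0.589, 0.808, 0.004]
force: [-0.5, -0.6, -1.5]
grip_width: 0.385
```

{"api": "play_rows", "payload": {
  "plan": [
    [-5,0,-4,0,0,0,-1],
    [0,0,0,0,0,0,-1],
    [0,0,0,0,0,0,-0.05],
    [0,0,0,0,0,0,-0.05],
    [0,0,5,0,0,0,-0.05]
  ]
}}

```text
time_s: 37.72
eef_pos: [512.6, 396.7, 60.2]
ee_rot: [0.006, 0.589, 0.808, 0.01]
force: [-0.2, -0.1, 1.5]
grip_width: 0.474
```

{"api": "play_rows", "payload": {
  "plan": [
    [0,0,38,0,0,0,0],
    [0,0,40,0,0,0,0],
    [0,0,40,0,0,0,0],
    [0,0,40,0,0,0,0],
    [0,-10,40,0,0,0,0]
  ]
}}

```text
time_s: 38.13
eef_pos: [508.6, 386.2, 261.9]
ee_rot: [0.004, 0.589, 0.808, 0.006]
force: [0.5, -0.0, -0.1]
grip_width: 0.502
```

```bash
python3 boxchk.py d9 | grep -v '\.\].*dish [2-9]..'
```

```text
[510.8 385.3 271.2] [0.0079 0.5894 0.8077 0.0117]
[343. 408.] in box frame [-209.  240.] from dish 159.0 px 172 134 [173.  64.]
```

```bash
python3 -c "
from h import *
cap('side','s9');cap('scene','c9')
x=lambda k:cv2.imread(f'pics/{k}.png')
r=lambda i,s:cv2.resize(i,s,interpolation=2)
t=np.hstack([r(x('d9')[60:330,150:510],(400,300)),r(x('c9')[160:370,190:470],(400,300))])
b=np.hstack([r(x('s9')[190:400,200:480],(400,300)),r(x('s9')[300:450,180:380],(400,300))])
cv2.imwrite('pics/f9.png',np.vstack([t,b]))"
```

```text
s9 {'fx': 472.55, 'fy': 472.55, 'cx': 320.579, 'cy': 236.016, 'world_to_cam': [[-0.92, -0.391, -0.018, 470.68], [0.249, -0.619, 0.745, -222.639], [-0.302, 0.681, 0.667, -1134.768], [0.0, 0.0, 0.0, 1.0]]}
c9 {'fx': 568.944, 'fy': 568.944, 'cx': 322.128, 'cy': 230.027, 'world_to_cam': [[0.723, 0.691, 0.017, -365.833], [-0.398, 0.396, 0.827, 110.098], [0.565, -0.605, 0.562, -1644.477], [0.0, 0.0, 0.0, 1.0]]}
```

View pics/f9.png

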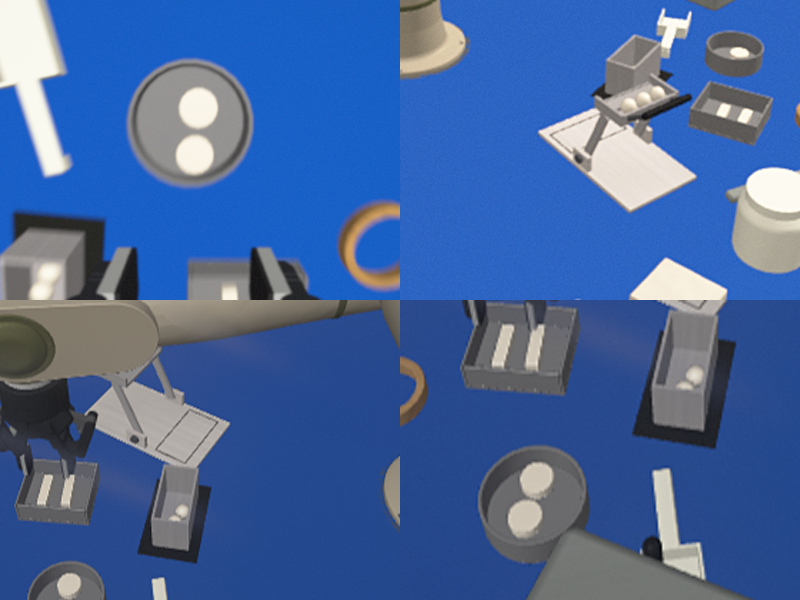

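Both discs lie flat in the dish and both bars are in the box. The cup stands on the pad with its balls, and the rear row is in the tray. No pieces are left in the area they were taken from, and the robot is clear. One last level check, then I hand in.

```bash
python3 -c "
from h import *
x=lambda k:cv2.imread(f'pics/{k}.png');up=lambda i:cv2.resize(i,None,fx=4,fy=4,interpolation=2)
u0,v0,u1,v1=365,222,397,246
r=cv2.minMaxLoc(cv2.matchTemplate(up(x('c9')[v0-12:v1+12,u0-12:u1+12]),up(x('scene0')[v0:v1,u0:u1]),cv2.TM_CCOEFF_NORMED)); d=np.array(r[3])/4-12; print(r[1],d)
if abs(d).max()<1.5: print(ctrl.finish_job())"
```

```text
0.9951446652412415 [ 0.   -0.25]
the job is handed in; nothing more can be done
None
```

The job is handed in; it reported no verdict.

I stood the cup on its outline and tipped the tray to about 0.62 rad. The three front balls rolled into the cup and the three rear balls stayed in the tray. I then levelled the tray, carried the cup to the pad, put both bars in the box and both discs in the dish, and left the pliers and scoop alone.

**Last checks:**
- **Cup:** it measured within 4 mm of the pad centre and parallel to it. All three balls were seen in it after placing; the last pictures show balls in it but don't separate all three.
- **Tray:** it is level; the handle was within 0.25 px of its starting place in the scene picture.
- **Bars:** they lie about 17 mm and 23 mm from the box centre.
- **Discs:** both lie flat inside the dish. One measured about 18 mm from the centre. My check script did not pick them up in the last picture, so I confirmed them by eye.
- **Tools:** I saw no contact with the scoop or the pliers, but I did not measure their final positions.

**What went wrong:** the first attempt to pick up the filled cup gripped too high and pushed it about 11 mm. I opened, re-centred and gripped it lower, and no ball was lost.

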